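# Charge the glaze mill through its seized slide gate

### The arm

A 7-joint arm with a two-finger parallel gripper is mounted at the origin on the work surface. World frame = base frame: x ahead of the robot, y to its left, z up, the work surface at z = 0. Lengths are in m, angles in rad, forces in N, time in s.
With the tool pointing down it reaches from about 0.4 to 0.9 m from the base axis. Payload 5.5 kg.
Tool frame: the origin (TCP) lies midway between the tips of the shut fingers; the grasp point (between the pads) lies 19 mm behind it; z points along the fingers, y is the line along which they close (so a half turn about z gives the same grasp; the last joint's range is limited). The gripper opens to 85 mm and grips with 20 to 120 N. Pads are 22 mm wide; open, the fingers measure 114 mm over their backs; the gripper's body (76 mm by 85 mm) begins 54 mm behind the grasp point. The pads swing forward as they close: fully open they stand 13 mm farther back than shut.
Start: joints at [1.598, 0.501, -0.427, 1.55, 0.221, 1.138, -0.21], TCP at [0.152, -0.632, 0.231] pointing down, gripper open.
Joint ranges: [-2.88, 2.88], [-0.31, 2.03], [-1.54, 1.56], [0.2, 2.42], [-1.41, 4.55], [0.19, 2.02], [-2.57, 2.57]. Speed limits (rad/s): [2.57, 2.57, 3.14, 3.14, 3.14, 3.14, 3.14].

### API

Orientations are given as a unit quaternion [x, y, z, w].
In Python, from plant import arm gives the robot as it stands.
- The arm moves only by the shell command python3 steer.py 'ROWS' [OPENING]. ROWS is a JSON list of rows, 1 to 20 of them, each of 6 numbers: dx, dy, dz in m, then a rotation vector rx, ry, rz in rad; each row is the pose to reach, as a shift and turn from the pose commanded when the command began, along the tool's axes at that moment; what a row does not reach only later rows make up. A row lasts 1/12 s, in which the tool goes at most 0.0417 m and 0.125 rad, less where a joint would pass 70% of its speed; a pose out of reach is approached as far as the arm can. OPENING is the finger opening in m, set as the command begins (- or left out keeps the last). The fingers move at their own pace and stop on an object; the grip force is fixed at half the most. Time passes only in rows, so rows that do not move let the fingers close. It prints the time, the measured TCP pose, the force, the opening and the grip force at its end. Input that does not fit is refused with a message, and nothing moves.
- arm.get_state(): the state, without advancing time (a new reading comes with each control period).
- arm.camera(name): name is "side" or "top"; returns the picture (420x560x3 uint8, red, green, blue); there is no depth.
- arm.camera_params(name): a dict with "K" (3x3 intrinsics, pixels), "cam_to_world" (4x4, takes a point from camera to world coordinates). Camera axes: x right, y down, z forward; pixel columns grow to the right and rows downward; lengths in m; the calibration is good to about 2 mm. A picture is of the moment at which its call begins. camera_params takes no time and is no camera call.
- arm.close_job(): hands the job in; it is judged then, once.
The state is a dict: "time_s": time; "q": joint angles; "joint_vel": joint speeds; "effort": joint torques, N m; "position": TCP position; "orientation": TCP orientation; "contact_force": force on the tool from outside, world axes, zero at the start; "ft_torque": the same for the moment, N m; "gripper_width": finger opening in m; "gripper_force": force on a finger pad.
Only numpy, scipy, OpenCV 4.12 (cv2) and the standard library are available. Lean on these libraries where they do the work, as an engineer would, in place of code of your own. Each camera call takes 0.05 s, during which the arm holds its last target. There are 200 camera calls.

### The job

Charge the glaze mill: free its seized slide gate by working it a little open and fully back shut at least twice, then draw it fully open. Collect the white grinding pieces from the drying board into the blue cup with the others, and pour the whole cupful through the port into the mill. Stand the empty cup upright in the middle of its cork pad, push the gate fully shut, and leave the other pottery alone.

Things in the scene. Friction and masses are not known exactly. Their poses are not given: they have to be found in the camera images.
- mill: fixed green bench glaze mill, a cabinet 150 mm (its x) by 270 mm (its y) and 120 mm high, two steel guide rails on its top along the long edges reach 129 mm; a low round motor (reaches 85 mm high) on its +x side. Origin at the centre of the underside. At the -y end of the top is the square charging port, 100 by 100 mm, 100 mm deep, closed by a rusty slide gate; the +y end is solid
- port (a point): centre of the mill's square charging port at the top of the cabinet, 120 mm up (70 mm from the mill's origin toward its -y); axes as the mill's
- gate (a joint): the rusty 4 mm slide gate over the port (top face 125 mm up), in m: 0 shut (stop), 0.105 fully open (stop). It grows as the gate moves toward the mill's +y. It is seized and drags with about 8 N over the whole travel, plus a little more when moved fast; it stays where left. A short working stroke is 15 to 30 mm out and then fully back to the shut stop
- gate_handle (a point): grip point in the gate's yellow upright handle: a tab 14 mm thick along the sliding direction (mill y), 40 mm wide across it, its top 14 mm above this point and the gate's plate 22 mm below it; moves with the gate. Axes as the mill's. The port is 70 mm toward the mill's -y when the gate is shut
- pad: fixed round cork pad, 110 mm in diameter, 6 mm thick; origin at the centre of its underside
- cup: loose blue ceramic cup standing on the cork pad, tapered: outer diameter 58 mm at the foot, 70 mm at the rim, 100 mm high, 4 mm wall, 5 mm floor, 0.18 to 0.29 kg empty; no handle; origin at the centre of its underside, z up to the mouth
- board: fixed plywood drying board, 246 mm (its x) by 196 mm (its y) over its rim; surface 8 mm above the table, rim 14 mm above the table and 6 mm wide; origin at the centre of its underside
- mug: bystander: loose orange mug, 76 mm wide, 85 mm high, handle at its +y
- vase: bystander: loose terracotta bud vase, 90 mm wide, 110 mm high
- pot: bystander: loose grey lidded pot, 110 mm wide, 92 mm high
- piece1: white porcelain grinding piece, a short solid cylinder 18 mm in diameter, 17 mm long, 16 g; origin at the centre of one flat end, its z axis runs 17 mm along the cylinder to the other end; may be absent. Starts in the cup
- piece2: white porcelain grinding piece, a short solid cylinder 18 mm in diameter, 17 mm long, 16 g; origin at the centre of one flat end, its z axis runs 17 mm along the cylinder to the other end; may be absent. Starts in the cup
- piece3: white porcelain grinding piece, a short solid cylinder 18 mm in diameter, 17 mm long, 16 g; origin at the centre of one flat end, its z axis runs 17 mm along the cylinder to the other end; may be absent. Starts in the cup
- piece4: white porcelain grinding piece, a short solid cylinder 18 mm in diameter, 17 mm long, 16 g; origin at the centre of one flat end, its z axis runs 17 mm along the cylinder to the other end; may be absent. Starts in the cup
- piece5: white porcelain grinding piece, a short solid cylinder 18 mm in diameter, 17 mm long, 16 g; origin at the centre of one flat end, its z axis runs 17 mm along the cylinder to the other end; may be absent. Starts standing on the drying board
- piece6: white porcelain grinding piece, a short solid cylinder 18 mm in diameter, 17 mm long, 16 g; origin at the centre of one flat end, its z axis runs 17 mm along the cylinder to the other end; may be absent. Starts standing on the drying board
- piece7: white porcelain grinding piece, a short solid cylinder 18 mm in diameter, 17 mm long, 16 g; origin at the centre of one flat end, its z axis runs 17 mm along the cylinder to the other end; may be absent. Starts standing on the drying board
- piece8: white porcelain grinding piece, a short solid cylinder 18 mm in diameter, 17 mm long, 16 g; origin at the centre of one flat end, its z axis runs 17 mm along the cylinder to the other end; may be absent. Starts standing on the drying board
- piece9: white porcelain grinding piece, a short solid cylinder 18 mm in diameter, 17 mm long, 16 g; origin at the centre of one flat end, its z axis runs 17 mm along the cylinder to the other end; may be absent. Starts standing on the drying board
- piece10: white porcelain grinding piece, a short solid cylinder 18 mm in diameter, 17 mm long, 16 g; origin at the centre of one flat end, its z axis runs 17 mm along the cylinder to the other end; may be absent. Starts standing on the drying board

How it is judged:
By the outcome, as a careful person would: the job done as asked, in the order asked, and still so for the second after the job is handed in, with the robot touching nothing.
Of piece1, piece2, piece3, piece4 only 2 to 4 are there at a start; the rules pass over those that are not, and their reading is None.
Of piece5, piece6, piece7, piece8, piece9, piece10 only 4 to 6 are there at a start; the rules pass over those that are not, and their reading is None.
At some moment in a run one of piece5, piece6, piece7, piece8, piece9, piece10 may be knocked a few centimetres aside while the robot is not near it.
It also fails if it takes over 210 s, if anything falls off the work surface, if the arm or the gripper's body presses on something with over 40 N, if the wrist force passes 120 N, or if a joint passes its speed limit or range.

## Working session

There is one attempt and no reset: what is moved stays moved. The work goes in short steps, Python scripts to look and compute and a shell command to move; the robot and the scene stay as the last step left them, time stands still between calls to the robot, and variables do not carry over. Pictures are saved under pics/ and viewed, at most 14 in all, crops included, and the job is handed in when it is done.

```bash
ls; mkdir -p pics; python3 - <<'E'
from plant import arm
import cv2,numpy as np
for n in("side","top"):
    im=arm.camera(n); cv2.imwrite(f"pics/{n}0.png",im[:,:,::-1])
    p=arm.camera_params(n); print(n,np.round(p["K"],1).tolist(),np.round(p["cam_to_world"],3).tolist())
s=arm.get_state();print(s["time_s"],s["position"],s["orientation"])
E
```

```text
pics
plant.py
steer.py
side [[396.5, 0.0, 285.4], [0.0, 396.5, 209.0], [0.0, 0.0, 1.0]] [[-0.897, -0.296, 0.329, 0.293], [-0.442, 0.586, -0.679, 0.747], [0.008, -0.754, -0.656, 0.72], [0.0, 0.0, 0.0, 1.0]]
top [[481.0, 0.0, 277.6], [0.0, 481.0, 214.1], [0.0, 0.0, 1.0]] [[-0.022, -0.983, 0.18, 0.381], [-1.0, 0.025, 0.013, 0.123], [-0.018, -0.18, -0.984, 1.207], [0.0, 0.0, 0.0, 1.0]]
0.1 [ 0.15164915 -0.63141725  0.2303461 ] [ 9.93056863e-01  1.17631984e-01 -6.48925736e-05 -8.82756362e-04]
```

View pics/side0.png

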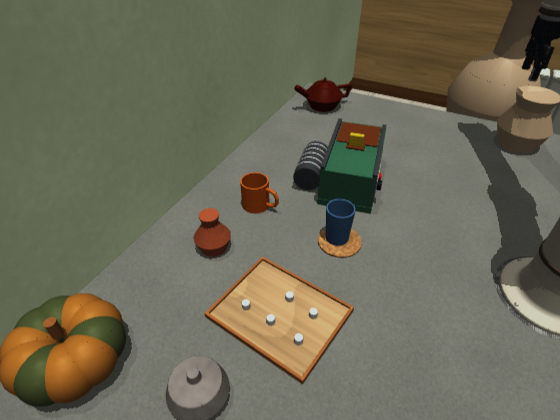

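View pics/top0.png

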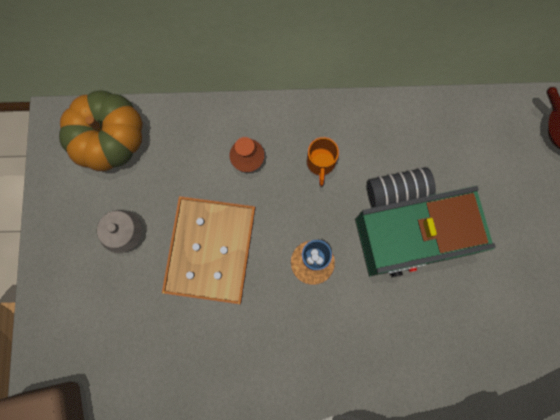

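The side view shows the mill at (355,160), handle (357,141), cup (340,222) on its pad, and five pieces near (290,296), (313,313), (298,339), (270,320), (246,304). The top view has the handle at (432,227), cup mouth at (317,256) holding white pieces, pieces at (200,222), (196,247), (224,250), (190,275), (218,275), mug (322,155), vase (247,155) and pot (118,230).

```bash
cat > h.py <<'E'
from plant import arm
import cv2,numpy as np
from scipy.spatial.transform import Rotation as R
P={n:arm.camera_params(n) for n in("side","top")}
def ray(n,u,v):
    K=np.array(P[n]["K"]);T=np.array(P[n]["cam_to_world"])
    d=T[:3,:3]@np.linalg.solve(K,[u,v,1]); return T[:3,3],d/np.linalg.norm(d)
def plane(n,uv,z):
    o,d=ray(n,*uv); return o+d*(z-o[2])/d[2]
def proj(n,p):
    K=np.array(P[n]["K"]);T=np.linalg.inv(np.array(P[n]["cam_to_world"]))
    q=K@(T[:3,:3]@np.array(p)+T[:3,3]); return q[:2]/q[2]
def tri(a,b):
    o1,d1=ray("top",*a);o2,d2=ray("side",*b)
    t=np.linalg.lstsq(np.c_[d1,-d2],o2-o1,rcond=None)[0]
    p,q=o1+d1*t[0],o2+d2*t[1]; return (p+q)/2,np.linalg.norm(p-q)
def blobs(im,lo,hi,amin=8):
    m=cv2.inRange(cv2.cvtColor(im,cv2.COLOR_RGB2HSV),np.array(lo),np.array(hi))
    n,l,s,c=cv2.connectedComponentsWithStats(m)
    return [(c[i],s[i]) for i in range(1,n) if s[i][4]>=amin],m,l
YEL=((22,180,120),(35,255,255));BLU=((100,90,20),(125,255,255));WHI=((0,0,150),(180,60,255))
def tool(dw):  # world shift -> tool axes now
    return R.from_quat(arm.get_state()["orientation"]).inv().apply(dw)
E
python3 - <<'E'
from h import *
im={n:cv2.imread(f"pics/{n}0.png")[:,:,::-1].copy() for n in P}
for n in im:
    for nm,c in(("Y",YEL),("B",BLU),("W",WHI)):
        for c_,s in blobs(im[n],*c)[0]: print(n,nm,np.round(c_,1),s)
    m=blobs(im[n],(8,60,60),(22,190,255))[1]
    cs=cv2.findContours(cv2.morphologyEx(m,cv2.MORPH_CLOSE,np.ones((9,9))),0,2)[0]
    for c in cs:
        if cv2.contourArea(c)>800: print(n,"wood",cv2.boxPoints(cv2.minAreaRect(c)).round(1).tolist())
v=np.vstack([np.hstack([cv2.resize(im["top"][170:300,345:505],None,fx=2.5,fy=2.5),cv2.resize(im["top"][225:290,280:360],None,fx=5,fy=5)]) ])
w=cv2.resize(im["side"][110:260,290:400],None,fx=1.7,fy=1.7)
out=np.zeros((325+255,800,3),np.uint8);out[:325,:800]=v;out[325:325+w.shape[0],:w.shape[1]]=w
cv2.imwrite("pics/z1.png",out[:,:,::-1])
E
```

```text
side Y [356.5 134.4] [350 132  14   5  46]
side B [338.7 220.3] [ 326  199   30   46 1108]
side W [545.2  71.8] [540  68  10   8  61]
side W [556.6  73.2] [554  70   6   8  44]
side W [398.8  99.8] [351  89  95  22 299]
side W [531.3 309.1] [502 284  58  49 961]
side W [289.3 294.1] [286 291   8   7  45]
side W [245.4 302.1] [242 299   8   7  46]
side W [313. 311.] [309 308   9   7  49]
side W [270.2 317.4] [266 314   9   8  53]
side W [538. 330.] [535 328   7   5  18]
side W [298.3 336.7] [294 333   9   9  60]
side W [189.6 374.4] [187 371   6   7  23]
side W [200.3 395.6] [194 390  15  12  87]
side W [189.4 402. ] [185 398  12   8  40]
side wood [[50.599998474121094, 305.20001220703125], [103.0, 279.0], [131.60000610351562, 336.20001220703125], [79.19999694824219, 362.3999938964844]]
side wood [[202.10000610351562, 314.79998779296875], [255.10000610351562, 238.1999969482422], [355.20001220703125, 307.5], [302.20001220703125, 384.1000061035156]]
side wood [[194.0, 208.0], [230.0, 208.0], [230.0, 249.0], [194.0, 249.0]]
side wood [[345.3999938964844, 129.10000610351562], [364.3999938
[... 918 characters left out ...]
 205.5], [240.6999969482422, 305.29998779296875]]
top wood [[414.3999938964844, 204.8000030517578], [476.1000061035156, 191.10000610351562], [487.6000061035156, 242.60000610351562], [425.8999938964844, 256.3999938964844]]
top wood [[294.3999938964844, 173.1999969482422], [315.79998779296875, 130.39999389648438], [345.0, 145.0], [323.6000061035156, 187.8000030517578]]
top wood [[223.1999969482422, 162.60000610351562], [238.60000610351562, 131.8000030517578], [270.20001220703125, 147.60000610351562], [254.8000030517578, 178.39999389648438]]
top wood [[49.20000076293945, 158.3000030517578], [67.4000015258789, 88.9000015258789], [149.5, 110.4000015258789], [131.3000030517578, 179.8000030517578]]
```

View pics/z1.png

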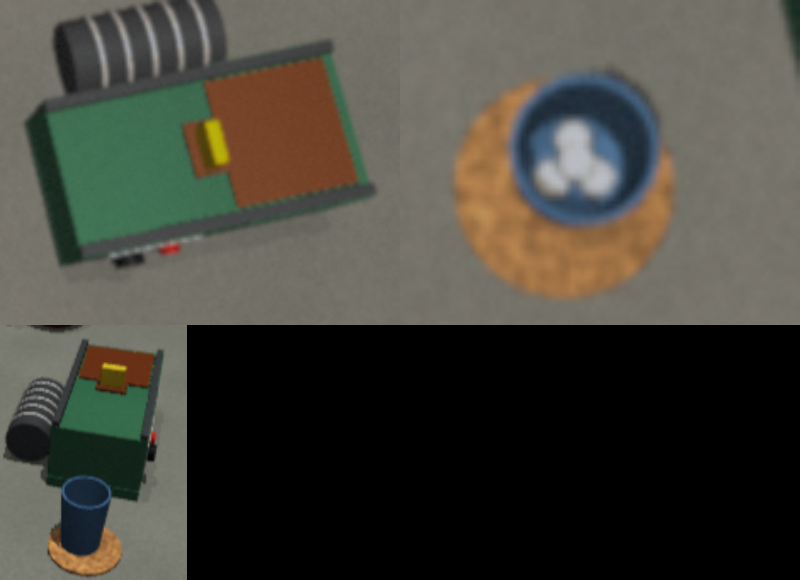

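The crop shows the mill rails running from about (364,212) to (478,188) and (377,270) to (495,246) in the top view. The cup rim centre is near (317,254.6), the pad centre near (313,261), and three pieces are visible in the cup.

```bash
python3 - <<'E'
from h import *
im={n:cv2.imread(f"pics/{n}0.png")[:,:,::-1].copy() for n in P}
r=lambda x:np.round(x,4).tolist()
print("handle top",[r(x) for x in tri((431.4,226.5),(356.5,134.4))])
hp=[plane("top",p,.129) for p in((363.8,211.6),(477.8,188.),(377,270.),(495,246))]
print("rails",[r(x) for x in hp]);
for a,b in((0,1),(2,3)):
    d=hp[a]-hp[b]; print("mill y dir yaw",np.arctan2(d[1],d[0]),np.linalg.norm(d))
# gate plate long edges in orange/brown
c=[plane("top",p,.125) for p in((345+205/2.5,170+82/2.5),(345+325/2.5,170+57/2.5),(345+357/2.5,170+183/2.5),(345+240/2.5,170+207/2.5))];print("gate",[r(x) for x in c],r(np.mean(c,0)))
d=c[0]-c[1];print(np.arctan2(d[1],d[0]));d=c[3]-c[2];print(np.arctan2(d[1],d[0]))
# cup rim: top of mask in both
for n in P:
    m=blobs(im[n],*BLU)[1]; 
    if n=="top": m[:225]=0;m[290:]=0;m[:,:280]=0;m[:,360:]=0
    cs=max(cv2.findContours(m,0,1)[0],key=cv2.contourArea);h=cv2.convexHull(cs);print(n,"hull ell",cv2.fitEllipse(h),cv2.boundingRect(h))
o=blobs(im["top"],(8,60,60),(22,200,255))[1];l=cv2.connectedComponentsWithStats(cv2.morphologyEx(o,cv2.MORPH_CLOSE,np.ones((3,3))))
for s,cc in zip(l[2],l[3]):
    if s[4]>150 and 280<cc[0]<350 and 220<cc[1]<300: print("pad",s,cc)
print("cup rim z.1",r(plane("top",(317,254.6),.106)),"pad",r(plane("top",(313,261.4),.006)))
side=[(289.3,294.1),(245.4,302.1),(313,311),(270.2,317.4),(298.3,336.7)]
for t in[(199.1,220.9),(195.2,246.4),(223,249.5),(188.9,274.7),(216.5,275)]:
    q=min((tri(t,s) for s in side),key=lambda x:x[1]);print("piece",t,r(q[0]),r(q[1]),r(plane("top",t,.025)))
for p in((178,198),(254,206),(241,301),(165,293)): print("board",r(plane("top",p,.014)))
print("mug",r(plane("top",(322,155),.085)),"vase",r(plane("top",(245,148),.11)),"pot",r(plane("top",(118,230),.06)))
E
```

```text
handle top [[0.537, -0.1996, 0.1599], 0.0002]
rails [[0.5795, -0.059, 0.129], [0.6277, -0.3216, 0.129], [0.4468, -0.0811, 0.129], [0.4939, -0.3469, 0.129]]
mill y dir yaw 1.7521275005856969 0.2669695514762828
mill y dir yaw 1.7462998830252385 0.26996266843469857
gate [[0.597, -0.2047, 0.125], [0.6175, -0.3158, 0.125], [0.501, -0.3332, 0.125], [0.482, -0.227, 0.125]] [0.5494, -0.2702, 0.125]
1.7532208424881284
1.7480975827058955
side hull ell ((338.54730224609375, 220.6759033203125), (34.523807525634766, 47.73841094970703), 8.765050888061523) (326, 199, 30, 46)
top hull ell ((316.67425537109375, 254.2970733642578), (27.49439239501953, 29.40556526184082), 30.29743003845215) (303, 240, 28, 29)
pad [290 240  45  45 877] [309.0718358  268.05473204]
cup rim z.1 [0.4864, 0.0494, 0.106] pad [0.4793, 0.0533, 0.006]
piece (199.1, 220.9) [0.5847, 0.3347, 0.0258] 0.0014 [0.5855, 0.3351, 0.025]
piece (195.2, 246.4) [0.521, 0.3441, 0.0253] 0.0015 [0.5217, 0.3443, 0.025]
piece (223, 249.5) [0.5114, 0.2751, 0.0258] 0.0017 [0.5124, 0.2754, 0.025]
piece (188.9, 274.7) [0.4515, 0.3587, 0.0264] 0.0017 [0.4524, 0.3592, 0.025]
piece (216.5, 275) [0.4493, 0.2912, 0.0254] 0.0016 [0.4501, 0.2914, 0.025]
board [0.648, 0.3914, 0.014]
board [0.6222, 0.198, 0.014]
board [0.3862, 0.233, 0.014]
board [0.4097, 0.4199, 0.014]
mug [0.7296, 0.0269, 0.085] vase [0.7442, 0.2114, 0.11] pot [0.5621, 0.5258, 0.06]
```

```bash
cat >> h.py <<'E'
def log():
    import json
    s=arm.get_state(); f=lambda k:np.round(s[k],4).tolist()
    open("log.txt","a").write(json.dumps([list(map(float,s["q"])),list(map(float,s["position"])),list(map(float,s["orientation"]))])+"\n")
    print("t",round(float(s["time_s"]),2),"q",f("q"),"p",f("position"),"o",f("orientation"),"F",f("contact_force"),"w",f("gripper_width"),"g",f("gripper_force"))
E
python3 -c "from h import *; log()"
python3 steer.py '[[0.475,-0.33,0,0,0,0.057],[0.475,-0.33,0,0,0,0.057],[0.475,-0.33,0,0,0,0.057],[0.475,-0.33,0,0,0,0.057],[0.475,-0.33,0,0,0,0.057],[0.475,-0.33,0,0,0,0.057],[0.475,-0.33,0,0,0,0.057],[0.475,-0.33,0,0,0,0.057],[0.475,-0.33,0,0,0,0.057],[0.475,-0.33,0,0,0,0.057],[0.475,-0.33,0,0,0,0.057],[0.475,-0.33,0,0,0,0.057],[0.475,-0.33,0,0,0,0.057],[0.475,-0.33,0,0,0,0.057],[0.475,-0.33,0,0,0,0.057],[0.475,-0.33,0,0,0,0.057],[0.475,-0.33,0,0,0,0.057]]' 0.05
python3 - <<'E'
from h import *
log(); s=arm.get_state(); print("to handle, tool axes",tool(np.array([.537,-.1996,.132])-s["position"]), "mill y in tool",tool([-.178,.984,0]))
E
```

```text
t 0.1 q [1.5982, 0.5018, -0.4268, 1.5514, 0.2208, 1.1383, -0.2103] p [0.1516, -0.6314, 0.2303] o [0.9931, 0.1176, -0.0001, -0.0009] F [-0.3202, 0.2165, -0.353] w 0.0851 g 0.0
time_s: 1.52
position: [0.536, -0.2004, 0.2307]
orientation: [0.996, 0.09, -0.001, 0.0]
contact_force: [-0.5, -1.1, -0.1]
gripper_width: 0.0503
gripper_force: 0.0
t 1.52 q [0.8119, 0.3988, -0.6375, 1.7452, 0.2648, 1.086, -1.3045] p [0.536, -0.2004, 0.2307] o [0.996, 0.0895, -0.0007, 0.0] F [-0.4943, -1.0774, -0.0865] w 0.0503 g 0.0
to handle, tool axes [ 0.00121844 -0.00059346  0.09873241] mill y in tool [ 3.66241465e-04 -9.99969925e-01  1.19679052e-04]
```

```bash
python3 steer.py '[[0.001,-0.001,0.03,0,0,0],[0.001,-0.001,0.06,0,0,0],[0.001,-0.001,0.085,0,0,0],[0.001,-0.001,0.098,0,0,0],[0.001,-0.001,0.098,0,0,0],[0.001,-0.001,0.098,0,0,0]]'
python3 steer.py '[[0,0,0,0,0,0],[0,0,0,0,0,0],[0,0,0,0,0,0],[0,0,0,0,0,0],[0,0,0,0,0,0],[0,0,0,0,0,0]]' 0.0
python3 -c "from h import *; log()"
```

```text
time_s: 2.02
position: [0.5367, -0.2001, 0.1332]
orientation: [0.996, 0.088, -0.001, -0.0]
contact_force: [0.9, 0.2, 1.5]
gripper_width: 0.0502
gripper_force: 0.0
time_s: 2.52
position: [0.5386, -0.1998, 0.1352]
orientation: [0.996, 0.089, 0.001, 0.001]
contact_force: [-1.0, -0.3, 6.1]
gripper_width: 0.0131
gripper_force: 60.1
t 2.52 q [0.7644, 0.5137, -0.5894, 1.8257, 0.3564, 0.906, -1.3795] p [0.5386, -0.1998, 0.1352] o [0.996, 0.0895, 0.0012, 0.0012] F [-1.0356, -0.3326, 6.1151] w 0.0131 g 60.0681
```

```bash
python3 steer.py '[[0,-0.006,0,0,0,0],[0,-0.012,0,0,0,0],[0,-0.018,0,0,0,0],[0,-0.023,0,0,0,0],[0,-0.023,0,0,0,0],[0,-0.023,0,0,0,0]]'
python3 -c "from h import *; log()"
python3 steer.py '[[0,0.006,0,0,0,0],[0,0.012,0,0,0,0],[0,0.018,0,0,0,0],[0,0.023,0,0,0,0],[0,0.027,0,0,0,0],[0,0.027,0,0,0,0],[0,0.027,0,0,0,0]]'
python3 -c "from h import *; log()"
```

```text
time_s: 3.02
position: [0.5346, -0.1787, 0.1351]
orientation: [0.996, 0.089, 0.001, 0.002]
contact_force: [-0.6, -5.3, 5.1]
gripper_width: 0.0129
gripper_force: 60.2
t 3.02 q [0.7402, 0.4967, -0.5957, 1.8532, 0.3543, 0.894, -1.4162] p [0.5346, -0.1787, 0.1351] o [0.996, 0.0891, 0.0014, 0.0021] F [-0.5818, -5.3335, 5.1282] w 0.0129 g 60.2182
time_s: 3.6
position: [0.5388, -0.201, 0.1351]
orientation: [0.996, 0.09, 0.0, -0.0]
contact_force: [-4.0, 4.1, 11.2]
gripper_width: 0.0132
gripper_force: 60.8
t 3.6 q [0.7676, 0.5165, -0.5905, 1.8218, 0.3545, 0.9096, -1.3735] p [0.5388, -0.201, 0.1351] o [0.9959, 0.0903, 0.0005, -0.0004] F [-3.9755, 4.1133, 11.1594] w 0.0132 g 60.8417
```

```bash
python3 steer.py '[[0,0.003,0,0,0,0],[0,0.006,0,0,0,0],[0,0.006,0,0,0,0]]'
python3 -c "from h import *; log()"
```

```text
time_s: 3.85
position: [0.5391, -0.2025, 0.1351]
orientation: [0.996, 0.092, -0.001, -0.003]
contact_force: [-7.9, 14.3, 16.4]
gripper_width: 0.013
gripper_force: 61.8
t 3.85 q [0.7723, 0.5207, -0.5921, 1.816, 0.3514, 0.9153, -1.3641] p [0.5391, -0.2025, 0.1351] o [0.9958, 0.0915, -0.0006, -0.0028] F [-7.8664, 14.3114, 16.4344] w 0.013 g 61.7588
```

```bash
python3 steer.py '[[0,-0.008,0,0,0,0],[0,-0.016,0,0,0,0],[0,-0.023,0,0,0,0],[0,-0.029,0,0,0,0],[0,-0.033,0,0,0,0],[0,-0.033,0,0,0,0],[0,-0.033,0,0,0,0]]'
python3 -c "from h import *; log()"
python3 steer.py '[[0,0.006,0,0,0,0],[0,0.012,0,0,0,0],[0,0.018,0,0,0,0],[0,0.023,0,0,0,0],[0,0.028,0,0,0,0],[0,0.033,0,0,0,0],[0,0.034,0,0,0,0],[0,0.034,0,0,0,0]]'
python3 -c "from h import *; log()"
```

```text
time_s: 4.43
position: [0.5346, -0.1787, 0.1351]
orientation: [0.996, 0.089, 0.001, 0.002]
contact_force: [-0.2, -5.3, 5.8]
gripper_width: 0.0132
gripper_force: 60.5
t 4.43 q [0.7402, 0.4967, -0.5956, 1.8532, 0.3543, 0.8941, -1.4162] p [0.5346, -0.1787, 0.1351] o [0.996, 0.089, 0.0014, 0.0021] F [-0.1575, -5.2666, 5.7602] w 0.0132 g 60.51
time_s: 5.1
position: [0.5391, -0.2025, 0.1351]
orientation: [0.996, 0.092, -0.001, -0.003]
contact_force: [-9.4, 16.2, 17.7]
gripper_width: 0.013
gripper_force: 62.3
t 5.1 q [0.7728, 0.5214, -0.5925, 1.8152, 0.3509, 0.9163, -1.3627] p [0.5391, -0.2025, 0.1351] o [0.9958, 0.0919, -0.0009, -0.0033] F [-9.3944, 16.1946, 17.7155] w 0.013 g 62.2761
```

```bash
python3 steer.py '[[0,-0.009,0,0,0,0],[0,-0.018,0,0,0,0],[0,-0.027,0,0,0,0],[0,-0.036,0,0,0,0],[0,-0.045,0,0,0,0],[0,-0.054,0,0,0,0],[0,-0.063,0,0,0,0],[0,-0.072,0,0,0,0],[0,-0.081,0,0,0,0],[0,-0.09,0,0,0,0],[0,-0.099,0,0,0,0],[0,-0.107,0,0,0,0],[0,-0.114,0,0,0,0],[0,-0.12,0,0,0,0],[0,-0.126,0,0,0,0],[0,-0.126,0,0,0,0],[0,-0.126,0,0,0,0]]'
python3 -c "from h import *; log()"
```

```text
time_s: 6.52
position: [0.5196, -0.0992, 0.1352]
orientation: [0.996, 0.085, 0.002, 0.008]
contact_force: [4.4, -29.1, 0.7]
gripper_width: 0.013
gripper_force: 63.1
t 6.52 q [0.6306, 0.4411, -0.6172, 1.9406, 0.3524, 0.8582, -1.5743] p [0.5196, -0.0992, 0.1352] o [0.9963, 0.0853, 0.0022, 0.0077] F [4.3759, -29.0957, 0.7478] w 0.013 g 63.0617
```

```bash
python3 steer.py '[[0,0.005,0,0,0,0],[0,0.009,0,0,0,0],[0,0.009,0,0,0,0]]'
python3 steer.py '[[0,0,0,0,0,0],[0,0,0,0,0,0],[0,0,0,0,0,0],[0,0,-0.03,0,0,0],[0,0,-0.06,0,0,0],[0,0,-0.08,0,0,0],[0,0,-0.08,0,0,0]]' 0.045
python3 - <<'E'
from h import *
log(); im=arm.camera("top")
for c,s in blobs(im,*YEL)[0]: print("Y",c,plane("top",c,.161))
sd=arm.camera("side")
print([np.round(c,1).tolist() for c,s in blobs(im,*WHI)[0] if 160<c[0]<260 and 195<c[1]<310])
p=arm.get_state()["position"];print(tool(np.array([.5115,.275,.1])-p))
cv2.imwrite("pics/a1.png",np.hstack([im[:,100:],sd])[:,:,::-1][:, :800] if 0 else im[:,:,::-1])
E
```

```text
time_s: 6.77
position: [0.5196, -0.0993, 0.1351]
orientation: [0.996, 0.088, 0.001, 0.003]
contact_force: [-2.6, -9.6, 8.7]
gripper_width: 0.0126
gripper_force: 62.2
time_s: 7.35
position: [0.5216, -0.0937, 0.2176]
orientation: [0.996, 0.09, 0.004, 0.001]
contact_force: [-0.0, 0.6, 0.6]
gripper_width: 0.045
gripper_force: 0.0
t 7.35 q [0.6907, 0.3357, -0.6792, 1.8662, 0.2469, 1.0168, -1.4814] p [0.5216, -0.0937, 0.2176] o [0.9959, 0.09, 0.0035, 0.0009] F [-0.0128, 0.6386, 0.5963] w 0.045 g 0.0
Y [386.7826087  241.43478261] [ 0.50625116 -0.09995147  0.161     ]
[[199.1, 220.9], [195.2, 246.4], [223.0, 249.6], [189.0, 274.7], [216.6, 275.0]]
[ 0.05841491 -0.3646264   0.11370175]
```

```bash
python3 steer.py '[[0.058,-0.365,0.0,0,0,0],[0.058,-0.365,0,0,0,0],[0.058,-0.365,0,0,0,0],[0.058,-0.365,0,0,0,0],[0.058,-0.365,0,0,0,0],[0.058,-0.365,0,0,0,0],[0.058,-0.365,0.02,0,0,0],[0.058,-0.365,0.04,0,0,0],[0.058,-0.365,0.1,0,0,0],[0.058,-0.365,0.14,0,0,0],[0.058,-0.365,0.16,0,0,0],[0.058,-0.365,0.16,0,0,0]]'
python3 - <<'E'
from h import *
log();p=arm.get_state()["position"];print(tool(np.array([.5115,.275,.011])-p))
im=arm.camera("top");print([np.round(c,1).tolist() for c,s in blobs(im,*WHI)[0] if 160<c[0]<260 and 195<c[1]<310])
E
```

```text
time_s: 8.45
position: [0.5056, 0.2747, 0.0467]
orientation: [0.996, 0.091, -0.005, 0.001]
contact_force: [-1.0, -0.8, -0.5]
gripper_width: 0.0451
gripper_force: 0.0
t 8.45 q [-0.0659, 0.6767, -0.6291, 1.8515, 0.5362, 0.7994, -2.3669] p [0.5056, 0.2747, 0.0467] o [0.9958, 0.091, -0.0045, 0.0011] F [-0.9891, -0.7764, -0.5274] w 0.0451 g 0.0
[0.00621985 0.00069915 0.03560378]
[[224.4, 248.0], [189.0, 274.7], [215.6, 276.9]]
```

```bash
python3 steer.py '[[0.006,0,0.015,0,0,0],[0.006,0,0.028,0,0,0],[0.006,0,0.035,0,0,0],[0.006,0,0.035,0,0,0]]'
python3 steer.py '[[0,0,0,0,0,0],[0,0,0,0,0,0],[0,0,0,0,0,0],[0,0,0,0,0,0],[0,0,0,0,0,0]]' 0.0
python3 steer.py '[[0,0,-0.04,0,0,0],[0,0,-0.08,0,0,0],[0,0,-0.12,0,0,0],[0,0,-0.14,0,0,0],[0,0,-0.14,0,0,0]]'
python3 - <<'E'
from h import *
log();p=arm.get_state()["position"];print(tool(np.array([.486,.0495,.15])-p))
im=arm.camera("top");cv2.imwrite("pics/a2.png",im[:,:,::-1])
E
```

```text
time_s: 8.83
position: [0.5152, 0.2748, 0.0167]
orientation: [0.996, 0.089, -0.002, 0.001]
contact_force: [0.6, 0.1, 0.8]
gripper_width: 0.0449
gripper_force: 0.0
time_s: 9.25
position: [0.5174, 0.2762, 0.0196]
orientation: [0.996, 0.089, 0.001, -0.0]
contact_force: [-1.2, -0.8, 5.9]
gripper_width: 0.014
gripper_force: 58.8
time_s: 9.67
position: [0.5197, 0.2781, 0.1643]
orientation: [0.996, 0.089, 0.005, -0.002]
contact_force: [0.5, 0.7, -0.2]
gripper_width: 0.0136
gripper_force: 58.6
t 9.67 q [0.0114, 0.531, -0.7261, 1.7705, 0.4169, 0.9887, -2.2693] p [0.5197, 0.2781, 0.1643] o [0.996, 0.0893, 0.0047, -0.0016] F [0.5135, 0.722, -0.2163] w 0.0136 g 58.5633
[-0.07399383  0.21903434  0.01301521]
```

View pics/a2.png

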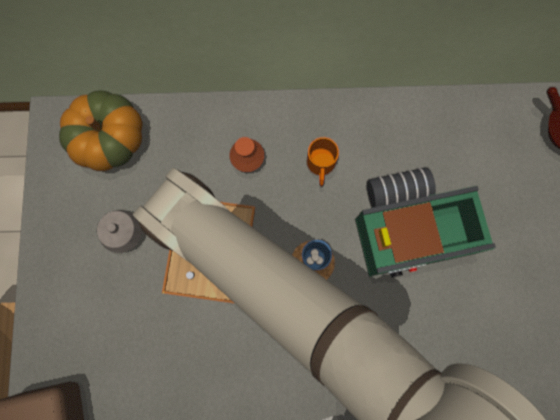

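The gate is fully open, with the port uncovered near (463,222) and the handle at (385,238). The gripper holds a piece above the board, and the cup at (317,256) is undisturbed.

```bash
python3 steer.py '[[-0.074,0.219,0,0,0,-0.1],[-0.074,0.219,0,0,0,-0.2],[-0.074,0.219,0,0,0,-0.3],[-0.074,0.219,0,0,0,-0.4],[-0.074,0.219,0,0,0,-0.5],[-0.074,0.219,0,0,0,-0.6],[-0.074,0.219,0,0,0,-0.7],[-0.074,0.219,0,0,0,-0.8],[-0.074,0.219,0,0,0,-0.8],[-0.074,0.219,0,0,0,-0.8]]'
python3 - <<'E'
from h import *
log();p=arm.get_state()["position"];print(tool(np.array([.486,.0495,.125])-p))
im=arm.camera("side");im2=arm.camera("top")
o=np.hstack([cv2.resize(im[130:280,250:430],None,fx=2,fy=2),cv2.resize(im2[170:320,150:350],None,fx=2,fy=2)])
cv2.imwrite("pics/a3.png",o[:,:,::-1])
E
```

```text
time_s: 10.55
position: [0.4819, 0.047, 0.1573]
orientation: [0.883, 0.469, -0.001, -0.001]
contact_force: [0.3, 0.0, 1.3]
gripper_width: 0.0138
gripper_force: 58.6
t 10.55 q [0.6283, 0.4241, -0.9394, 2.0133, 0.4306, 0.9163, -1.1347] p [0.4819, 0.047, 0.1573] o [0.8834, 0.4687, -0.0007, -0.0007] F [0.2979, 0.0355, 1.2524] w 0.0138 g 58.6341
[0.00437969 0.00203389 0.03232539]
```

View pics/a3.png

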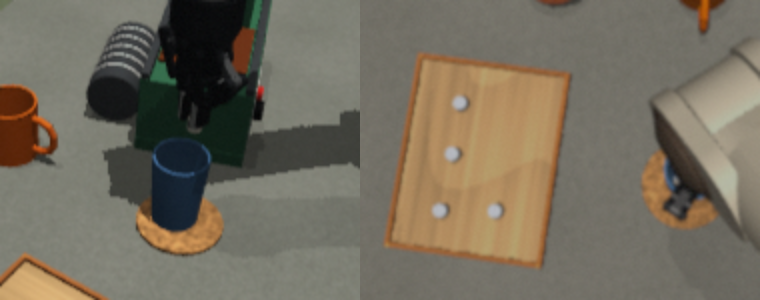

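The side crop shows one piece held at the fingertips just above the cup; the top crop shows the other four still on the board.

```bash
python3 steer.py '[[0.004,0.002,0.02,0,0,0],[0.004,0.002,0.032,0,0,0],[0.004,0.002,0.032,0,0,0],[0.004,0.002,0.032,0,0,0]]'
python3 steer.py '[[0,0,0,0,0,0],[0,0,0,0,0,0],[0,0,0,0,0,0],[0,0,-0.02,0,0,0],[0,0,-0.05,0,0,0],[0,0,-0.05,0,0,0]]' 0.045
cat >> h.py <<'E'
def pieces():
    a=[c for c,s in blobs(arm.camera("top"),*WHI)[0] if 165<c[0]<252 and 198<c[1]<303]
    b=[c for c,s in blobs(arm.camera("side"),*WHI)[0] if 207<c[0]<352 and 262<c[1]<375]
    for x in a:
        q=min((tri(x,y) for y in b),key=lambda z:z[1],default=(0,1)); print("piece",np.round(plane("top",x,.025)[:2],4),"tri",np.round(q[0],4),round(q[1],4))
def to(x,y,z): print("go",np.round(tool(np.array([x,y,z])-arm.get_state()["position"]),4))
E
python3 - <<'E'
from h import *
log();pieces();to(.4495,.2912,.05);to(.4495,.2912,.2)
E
```

```text
time_s: 10.98
position: [0.4855, 0.0499, 0.1255]
orientation: [0.882, 0.47, -0.001, -0.001]
contact_force: [1.0, -0.4, -0.3]
gripper_width: 0.0141
gripper_force: 58.7
time_s: 11.48
position: [0.4897, 0.0505, 0.1809]
orientation: [0.883, 0.47, 0.003, 0.002]
contact_force: [0.4, 1.0, 0.7]
gripper_width: 0.0449
gripper_force: 0.0
t 11.48 q [0.6435, 0.3983, -0.9632, 1.9818, 0.4026, 0.9564, -1.1109] p [0.4897, 0.0505, 0.1809] o [0.8825, 0.4703, 0.0032, 0.0016] F [0.3509, 0.9523, 0.6508] w 0.0449 g 0.0
piece [0.5855 0.3352] tri [0.5847 0.3348 0.0259] 0.0014
piece [0.5219 0.3445] tri [0.521  0.3441 0.0254] 0.0018
piece [0.4524 0.3592] tri [0.4515 0.3587 0.026 ] 0.0017
piece [0.4501 0.2914] tri [0.4493 0.2912 0.0256] 0.0016
go [ 0.1791 -0.1674  0.1274]
go [ 0.1793 -0.1669 -0.0226]
```

```bash
python3 steer.py '[[0.179,-0.167,0,0,0,0],[0.179,-0.167,0,0,0,0],[0.179,-0.167,0,0,0,0],[0.179,-0.167,0,0,0,0],[0.179,-0.167,0.03,0,0,0],[0.179,-0.167,0.06,0,0,0],[0.179,-0.167,0.1,0,0,0],[0.179,-0.167,0.125,0,0,0],[0.179,-0.167,0.125,0,0,0],[0.179,-0.167,0.125,0,0,0]]'
python3 -c "
from h import *
log();to(.4495,.2912,.011)"
```

```text
time_s: 12.42
position: [0.4455, 0.2901, 0.0492]
orientation: [0.882, 0.471, -0.003, -0.0]
contact_force: [-0.3, -1.2, 0.3]
gripper_width: 0.0451
gripper_force: 0.0
t 12.42 q [-0.0108, 0.6685, -0.7898, 1.9589, 0.6594, 0.799, -1.7696] p [0.4455, 0.2901, 0.0492] o [0.8823, 0.4707, -0.0031, -0.0001] F [-0.3044, -1.169, 0.257] w 0.0451 g 0.0
go [0.0034 0.0028 0.0381]
```

```bash
python3 steer.py '[[0,0.001,0.02,0,0,0],[0,0.001,0.033,0,0,0],[0,0.001,0.038,0,0,0],[0,0.001,0.038,0,0,0],[0,0.001,0.038,0,0,0],[0,0.001,0.038,0,0,0]]'
python3 -c "
from h import *
log();to(.4495,.2912,.011)"
python3 steer.py '[[0,0,0,0,0,0],[0,0,0,0,0,0],[0,0,0,0,0,0],[0,0,0,0,0,0],[0,0,0,0,0,0]]' 0.0
python3 steer.py '[[0,0,-0.04,0,0,0],[0,0,-0.08,0,0,0],[0,0,-0.12,0,0,0],[0,0,-0.14,0,0,0],[0,0,-0.14,0,0,0]]'
python3 -c "
from h import *
log();to(.486,.0495,.165)"
```

```text
time_s: 12.92
position: [0.4496, 0.2908, 0.0145]
orientation: [0.883, 0.47, 0.001, 0.0]
contact_force: [-0.7, 0.8, 0.7]
gripper_width: 0.0448
gripper_force: 0.0
t 12.92 q [-0.0478, 0.7199, -0.7378, 1.9647, 0.7204, 0.7379, -1.8149] p [0.4496, 0.2908, 0.0145] o [0.8827, 0.4699, 0.0009, 0.0] F [-0.653, 0.7535, 0.7092] w 0.0448 g 0.0
go [ 0.0002 -0.0003  0.0035]
time_s: 13.33
position: [0.4493, 0.2908, 0.0142]
orientation: [0.883, 0.47, 0.001, 0.0]
contact_force: [-0.7, -1.0, 5.6]
gripper_width: 0.0146
gripper_force: 58.5
time_s: 13.75
position: [0.4513, 0.293, 0.1585]
orientation: [0.883, 0.47, 0.004, 0.0]
contact_force: [0.8, 0.7, 0.1]
gripper_width: 0.0149
gripper_force: 58.7
t 13.75 q [0.0985, 0.5184, -0.9252, 1.8958, 0.5038, 0.9693, -1.6483] p [0.4513, 0.293, 0.1585] o [0.8825, 0.4702, 0.0044, 0.0001] F [0.7903, 0.7056, 0.0686] w 0.0149 g 58.6837
go [-0.1827  0.1646 -0.0072]
```

```bash
python3 steer.py '[[-0.183,0.165,-0.01,0,0,0],[-0.183,0.165,-0.01,0,0,0],[-0.183,0.165,-0.01,0,0,0],[-0.183,0.165,-0.01,0,0,0],[-0.183,0.165,-0.005,0,0,0],[-0.183,0.165,0,0,0,0],[-0.183,0.165,0.032,0,0,0],[-0.183,0.165,0.032,0,0,0],[-0.183,0.165,0.032,0,0,0]]'
python3 -c "
from h import *
log();to(.486,.0495,.125)"
python3 steer.py '[[0,0,0,0,0,0],[0,0,0,0,0,0],[0,0,0,0,0,0],[0,0,-0.02,0,0,0],[0,0,-0.05,0,0,0],[0,0,-0.05,0,0,0]]' 0.045
python3 -c "
from h import *
pieces();to(.4520,.3590,.05)"
```

```text
time_s: 14.5
position: [0.4819, 0.0461, 0.1201]
orientation: [0.883, 0.47, -0.002, -0.001]
contact_force: [-0.3, 0.9, -0.6]
gripper_width: 0.0147
gripper_force: 58.7
t 14.5 q [0.5892, 0.4866, -0.8997, 2.0393, 0.5047, 0.8548, -1.1922] p [0.4819, 0.0461, 0.1201] o [0.8829, 0.4696, -0.0016, -0.0012] F [-0.2749, 0.8917, -0.6255] w 0.0147 g 58.7424
go [ 0.0051  0.0015 -0.005 ]
time_s: 15.0
position: [0.4868, 0.0491, 0.1762]
orientation: [0.882, 0.472, 0.003, 0.002]
contact_force: [1.1, -0.3, 0.1]
gripper_width: 0.0451
gripper_force: 0.0
piece [0.5857 0.3353] tri [0.5848 0.3349 0.0259] 0.0016
piece [0.5217 0.3445] tri [0.5209 0.3442 0.0256] 0.0016
piece [0.4524 0.3592] tri [0.4515 0.3587 0.026 ] 0.0017
go [ 0.2402 -0.2011  0.1227]
```

```bash
python3 steer.py '[[0.24,-0.201,0,0,0,0],[0.24,-0.201,0,0,0,0],[0.24,-0.201,0,0,0,0],[0.24,-0.201,0,0,0,0],[0.24,-0.201,0,0,0,0],[0.24,-0.201,0.03,0,0,0],[0.24,-0.201,0.06,0,0,0],[0.24,-0.201,0.1,0,0,0],[0.24,-0.201,0.12,0,0,0],[0.24,-0.201,0.12,0,0,0],[0.24,-0.201,0.12,0,0,0],[0.24,-0.201,0.12,0,0,0]]'
python3 -c "
from h import *
log();to(.452,.359,.013)"
```

```text
time_s: 16.1
position: [0.4504, 0.3579, 0.0515]
orientation: [0.882, 0.47, -0.0, 0.0]
contact_force: [0.8, 0.2, 0.0]
gripper_width: 0.0452
gripper_force: 0.0
t 16.1 q [-0.1285, 0.7232, -0.7888, 1.8543, 0.6721, 0.8542, -1.8483] p [0.4504, 0.3579, 0.0515] o [0.8824, 0.4705, -0.0005, 0.0001] F [0.8353, 0.2087, 0.0011] w 0.0452 g 0.0
go [0.0019 0.0007 0.0385]
```

```bash
python3 steer.py '[[0.001,0,0.02,0,0,0],[0.001,0,0.033,0,0,0],[0.001,0,0.038,0,0,0],[0.001,0,0.038,0,0,0],[0.001,0,0.038,0,0,0]]'
python3 steer.py '[[0,0,0,0,0,0],[0,0,0,0,0,0],[0,0,0,0,0,0],[0,0,0,0,0,0],[0,0,0,0,0,0]]' 0.0
python3 steer.py '[[0,0,-0.04,0,0,0],[0,0,-0.08,0,0,0],[0,0,-0.12,0,0,0],[0,0,-0.15,0,0,0],[0,0,-0.15,0,0,0]]'
python3 -c "
from h import *
log();to(.486,.0495,.125)"
```

```text
time_s: 16.52
position: [0.452, 0.3584, 0.0142]
orientation: [0.883, 0.47, 0.0, 0.0]
contact_force: [-0.3, -0.5, 0.8]
gripper_width: 0.0448
gripper_force: 0.0
time_s: 16.93
position: [0.4519, 0.3592, 0.0145]
orientation: [0.883, 0.47, 0.001, 0.0]
contact_force: [-1.2, -2.0, 5.6]
gripper_width: 0.0146
gripper_force: 58.5
time_s: 17.35
position: [0.4539, 0.3624, 0.1704]
orientation: [0.882, 0.47, 0.005, -0.001]
contact_force: [0.5, 0.7, -0.3]
gripper_width: 0.015
gripper_force: 58.7
t 17.35 q [-0.0393, 0.5743, -0.9137, 1.7845, 0.527, 1.0348, -1.7421] p [0.4539, 0.3624, 0.1704] o [0.8825, 0.4703, 0.0055, -0.0008] F [0.5087, 0.6663, -0.3] w 0.015 g 58.6807
go [-0.2423  0.201   0.0436]
```

```bash
python3 steer.py '[[-0.24,0.201,0,0,0,0],[-0.24,0.201,0,0,0,0],[-0.24,0.201,0,0,0,0],[-0.24,0.201,0,0,0,0],[-0.24,0.201,0,0,0,0],[-0.24,0.201,0,0,0,0],[-0.24,0.201,0,0,0,0],[-0.24,0.201,0.02,0,0,0],[-0.24,0.201,0.038,0,0,0],[-0.24,0.201,0.038,0,0,0],[-0.24,0.201,0.038,0,0,0]]'
python3 -c "
from h import *
log();to(.486,.0495,.125)"
python3 steer.py '[[0,0,0,0,0,0],[0,0,0,0,0,0],[0,0,0,0,0,0],[0,0,-0.02,0,0,0],[0,0,-0.05,0,0,0],[0,0,-0.05,0,0,0]]' 0.045
python3 -c "
from h import *
pieces();to(.5213,.3443,.05)"
```

```text
time_s: 18.27
position: [0.4833, 0.0478, 0.1249]
orientation: [0.883, 0.47, -0.001, -0.001]
contact_force: [-0.0, 0.4, 0.3]
gripper_width: 0.0145
gripper_force: 58.7
t 18.27 q [0.5967, 0.4835, -0.9136, 2.0341, 0.5033, 0.8647, -1.1927] p [0.4833, 0.0478, 0.1249] o [0.8826, 0.4702, -0.0007, -0.0007] F [-0.0399, 0.4063, 0.2795] w 0.0145 g 58.7087
go [ 0.0029  0.0013 -0.0001]
time_s: 18.77
position: [0.4873, 0.0496, 0.18]
orientation: [0.882, 0.471, 0.003, 0.002]
contact_force: [0.8, 0.4, 0.7]
gripper_width: 0.0448
gripper_force: 0.0
piece [0.5857 0.3353] tri [0.5848 0.3349 0.0259] 0.0016
piece [0.5219 0.3445] tri [0.521  0.3441 0.0254] 0.0018
go [ 0.2658 -0.1357  0.1268]
```

```bash
python3 steer.py '[[0.266,-0.136,0,0,0,0],[0.266,-0.136,0,0,0,0],[0.266,-0.136,0,0,0,0],[0.266,-0.136,0,0,0,0],[0.266,-0.136,0.02,0,0,0],[0.266,-0.136,0.05,0,0,0],[0.266,-0.136,0.1,0,0,0],[0.266,-0.136,0.127,0,0,0],[0.266,-0.136,0.127,0,0,0],[0.266,-0.136,0.127,0,0,0],[0.266,-0.136,0.127,0,0,0]]'
python3 -c "
from h import *
log();to(.5213,.3443,.013)"
```

```text
time_s: 19.78
position: [0.517, 0.3441, 0.0457]
orientation: [0.882, 0.471, -0.003, -0.0]
contact_force: [-0.2, -0.2, 0.5]
gripper_width: 0.0448
gripper_force: 0.0
t 19.78 q [-0.0815, 0.7943, -0.7746, 1.7331, 0.6818, 0.9109, -1.7366] p [0.517, 0.3441, 0.0457] o [0.8819, 0.4713, -0.0028, -0.0001] F [-0.2229, -0.2494, 0.5106] w 0.0448 g 0.0
go [0.0027 0.0035 0.0327]
```

```bash
python3 steer.py '[[0,0.001,0.02,0,0,0],[0,0.001,0.029,0,0,0],[0,0.001,0.033,0,0,0],[0,0.001,0.033,0,0,0],[0,0.001,0.033,0,0,0]]'
python3 steer.py '[[0,0,0,0,0,0],[0,0,0,0,0,0],[0,0,0,0,0,0],[0,0,0,0,0,0],[0,0,0,0,0,0]]' 0.0
python3 steer.py '[[0,0,-0.04,0,0,0],[0,0,-0.08,0,0,0],[0,0,-0.12,0,0,0],[0,0,-0.15,0,0,0],[0,0,-0.15,0,0,0]]'
python3 -c "
from h import *
log();to(.486,.0495,.125)"
```

```text
time_s: 20.2
position: [0.5213, 0.3432, 0.0165]
orientation: [0.883, 0.47, 0.001, 0.0]
contact_force: [0.3, -1.0, -0.1]
gripper_width: 0.0449
gripper_force: 0.0
time_s: 20.62
position: [0.5212, 0.3438, 0.0166]
orientation: [0.883, 0.47, 0.001, 0.0]
contact_force: [-0.2, -1.7, 5.1]
gripper_width: 0.0141
gripper_force: 58.5
time_s: 21.03
position: [0.5234, 0.3471, 0.1731]
orientation: [0.883, 0.47, 0.006, -0.001]
contact_force: [1.1, 1.2, 0.6]
gripper_width: 0.0146
gripper_force: 58.6
t 21.03 q [-0.0083, 0.6452, -0.8852, 1.6625, 0.5549, 1.091, -1.6462] p [0.5234, 0.3471, 0.1731] o [0.8825, 0.4703, 0.0058, -0.0006] F [1.1016, 1.1725, 0.5795] w 0.0146 g 58.5742
go [-0.2684  0.1347  0.0458]
```

```bash
python3 steer.py '[[-0.266,0.135,0,0,0,0],[-0.266,0.135,0,0,0,0],[-0.266,0.135,0,0,0,0],[-0.266,0.135,0,0,0,0],[-0.266,0.135,0,0,0,0],[-0.266,0.135,0,0,0,0],[-0.266,0.135,0,0,0,0],[-0.266,0.135,0.02,0,0,0],[-0.266,0.135,0.04,0,0,0],[-0.266,0.135,0.04,0,0,0],[-0.266,0.135,0.04,0,0,0]]'
python3 -c "
from h import *
log();to(.486,.0495,.125)"
python3 steer.py '[[0,0,0,0,0,0],[0,0,0,0,0,0],[0,0,0,0,0,0],[0,0,-0.02,0,0,0],[0,0,-0.05,0,0,0],[0,0,-0.05,0,0,0]]' 0.045
python3 -c "
from h import *
pieces();to(.585,.335,.05)"
```

```text
time_s: 21.95
position: [0.4834, 0.0477, 0.1251]
orientation: [0.883, 0.47, -0.001, -0.001]
contact_force: [-0.1, 0.9, 0.1]
gripper_width: 0.0143
gripper_force: 58.6
t 21.95 q [0.6024, 0.4866, -0.9213, 2.0338, 0.509, 0.8672, -1.1973] p [0.4834, 0.0477, 0.1251] o [0.8825, 0.4703, -0.0006, -0.0006] F [-0.0508, 0.9305, 0.0632] w 0.0143 g 58.649
go [0.003  0.0011 0.0001]
time_s: 22.45
position: [0.4873, 0.0495, 0.18]
orientation: [0.882, 0.471, 0.003, 0.002]
contact_force: [0.5, -0.4, 0.4]
gripper_width: 0.0446
gripper_force: 0.0
piece [0.5857 0.3353] tri [0.5848 0.3349 0.0259] 0.0016
go [ 0.2935 -0.0777  0.127 ]
```

```bash
python3 steer.py '[[0.293,-0.078,0,0,0,0],[0.293,-0.078,0,0,0,0],[0.293,-0.078,0,0,0,0],[0.293,-0.078,0,0,0,0],[0.293,-0.078,0,0,0,0],[0.293,-0.078,0.02,0,0,0],[0.293,-0.078,0.06,0,0,0],[0.293,-0.078,0.1,0,0,0],[0.293,-0.078,0.127,0,0,0],[0.293,-0.078,0.127,0,0,0],[0.293,-0.078,0.127,0,0,0],[0.293,-0.078,0.127,0,0,0]]'
python3 steer.py '[[0,0,0.02,0,0,0],[0,0,0.031,0,0,0],[0,0,0.036,0,0,0],[0,0,0.036,0,0,0],[0,0,0.036,0,0,0]]'
python3 -c "
from h import *
log();to(.585,.335,.013)"
```

```text
time_s: 23.55
position: [0.5825, 0.3339, 0.0482]
orientation: [0.883, 0.47, -0.001, -0.0]
contact_force: [-0.5, 0.2, 1.0]
gripper_width: 0.0451
gripper_force: 0.0
time_s: 23.97
position: [0.5836, 0.3339, 0.0135]
orientation: [0.883, 0.47, 0.001, 0.0]
contact_force: [-0.3, -0.9, -0.7]
gripper_width: 0.0452
gripper_force: 0.0
t 23.97 q [-0.0676, 0.8995, -0.74, 1.6056, 0.7215, 0.9271, -1.662] p [0.5836, 0.3339, 0.0135] o [0.8828, 0.4698, 0.0006, 0.0001] F [-0.2515, -0.8714, -0.7463] w 0.0452 g 0.0
go [0.0017 0.0005 0.0005]
```

```bash
python3 steer.py '[[0,0,0,0,0,0],[0,0,0,0,0,0],[0,0,0,0,0,0],[0,0,0,0,0,0],[0,0,0,0,0,0]]' 0.0
python3 steer.py '[[0,0,-0.04,0,0,0],[0,0,-0.08,0,0,0],[0,0,-0.12,0,0,0],[0,0,-0.15,0,0,0],[0,0,-0.15,0,0,0]]'
python3 steer.py '[[-0.294,0.077,0,0,0,0],[-0.294,0.077,0,0,0,0],[-0.294,0.077,0,0,0,0],[-0.294,0.077,0,0,0,0],[-0.294,0.077,0,0,0,0],[-0.294,0.077,0,0,0,0],[-0.294,0.077,0,0,0,0],[-0.294,0.077,0,0,0,0],[-0.294,0.077,0.02,0,0,0],[-0.294,0.077,0.037,0,0,0],[-0.294,0.077,0.037,0,0,0],[-0.294,0.077,0.037,0,0,0]]'
python3 -c "
from h import *
log();to(.486,.0495,.125)"
```

```text
time_s: 24.38
position: [0.5837, 0.3346, 0.0137]
orientation: [0.883, 0.47, 0.001, 0.0]
contact_force: [-1.2, -1.5, 5.3]
gripper_width: 0.0153
gripper_force: 58.5
time_s: 24.8
position: [0.5859, 0.3376, 0.1704]
orientation: [0.883, 0.47, 0.006, -0.001]
contact_force: [1.0, 1.4, -0.0]
gripper_width: 0.0147
gripper_force: 58.7
time_s: 25.8
position: [0.482, 0.0474, 0.1249]
orientation: [0.882, 0.47, -0.001, -0.001]
contact_force: [0.6, -0.1, -0.5]
gripper_width: 0.0153
gripper_force: 58.7
t 25.8 q [0.6113, 0.4888, -0.932, 2.0368, 0.5154, 0.8686, -1.203] p [0.482, 0.0474, 0.1249] o [0.8825, 0.4703, -0.0007, -0.0006] F [0.5894, -0.1304, -0.4842] w 0.0153 g 58.7195
go [ 0.004   0.0021 -0.0001]
```

Release, lift, and fit a kinematic model from the log, to plan the side grasp of the cup.

```bash
python3 steer.py '[[0.002,0.001,0,0,0,0],[0.002,0.001,0,0,0,0],[0.002,0.001,0,0,0,0],[0.002,0.001,-0.03,0,0,0],[0.002,0.001,-0.07,0,0,0],[0.002,0.001,-0.11,0,0,0],[0.002,0.001,-0.15,0,0,0],[0.002,-0.1,-0.15,0,0,0],[0.002,-0.15,-0.15,0,0,0],[0.002,-0.15,-0.15,0,0,0]]' 0.085
cat > fk.py <<'E'
import json,numpy as np
from scipy.spatial.transform import Rotation as R
from scipy.optimize import least_squares
D=[json.loads(l) for l in open("log.txt")]
Q=np.array([d[0] for d in D]);X=np.array([d[1] for d in D]);O=R.from_quat([d[2] for d in D])
S=[("z",1),("y",1),("z",1),("y",1),("z",1),("y",1),("z",1)]
def fk(q,sg,off,L):
    M=R.identity();p=np.zeros(3);lk={1:0,3:1,5:2}
    for i in range(7):
        if i in(1,3,5): p=p+M.apply(L[lk[i]])
        M=M*R.from_euler(S[i][0],sg[i]*(q[i]+off[i]))
    return p+M.apply(L[3]),M
E
python3 - <<'E'
from h import *
log();pieces()
im=arm.camera("top");sd=arm.camera("side")
cv2.imwrite("pics/b1.png",np.hstack([cv2.resize(im[200:310,150:350],None,fx=2.5,fy=2.5),cv2.resize(sd[180:290,290:400],(275,275))])[:,:,::-1])
from fk import *
import itertools
best=[]
for sg in itertools.product([1,-1],repeat=7):
    # orientation-only fit: offsets on q1,q7 free (others 0)
    def f(v):
        off=[v[0],0,0,0,0,0,v[1]]
        return np.concatenate([(fk(q,sg,off,np.zeros((4,3)))[1].inv()*o).as_rotvec() for q,o in zip(Q[::3],O[::3])])
    for v0 in([0,0],[3.1,0],[0,3.1],[3.1,3.1]):
        r=least_squares(f,v0,max_nfev=12);best.append((r.cost,sg,r.x))
best.sort(key=lambda b:b[0])
for b in best[:4]:print(b)
E
```

```text
time_s: 26.63
position: [0.3805, 0.1198, 0.2756]
orientation: [0.883, 0.47, 0.001, -0.001]
contact_force: [-1.8, 0.2, 2.4]
gripper_width: 0.0847
gripper_force: 0.0
t 26.63 q [0.9089, -0.0298, -1.2348, 2.0612, -0.0333, 1.0894, -0.9022] p [0.3805, 0.1198, 0.2756] o [0.8826, 0.4702, 0.0007, -0.0006] F [-1.778, 0.1586, 2.4187] w 0.0847 g 0.0
(np.float64(2.337503048133708e-30), (-1, 1, -1, 1, -1, 1, -1), array([1.90143738e-14, 4.71238898e+00]))
(np.float64(6.15581054973806e-19), (-1, -1, -1, -1, -1, -1, -1), array([3.14159256, 1.57079624]))
(np.float64(1.2083497439250432e-18), (-1, -1, -1, -1, -1, -1, -1), array([3.14159253, 1.5707962 ]))
(np.float64(4.3670340367662573e-16), (-1, -1, -1, -1, -1, -1, -1), array([-3.14159021,  1.57079877]))
```

View pics/b1.png

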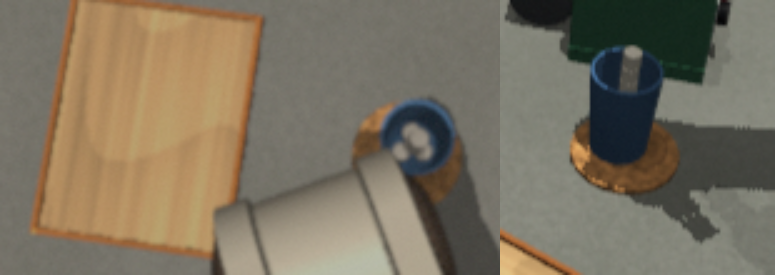

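The board is empty, and the pieces are inside the cup, some of them in a column that ends near the rim. The kinematic model fits the logged orientations exactly, so next I fit the link lengths and search configurations for a horizontal side grasp plus the pour.

```bash
cat >> fk.py <<'E'
SG=(-1,1,-1,1,-1,1,-1);OFF=[0,0,0,0,0,0,1.5*np.pi]
A=[];
for q,x in zip(Q,X):
    Ls=np.zeros((4,3));cols=[]
    for i in range(12):
        e=np.zeros(12);e[i]=1;cols.append(fk(q,SG,OFF,e.reshape(4,3))[0])
    A.append(np.array(cols).T)
L=np.linalg.lstsq(np.vstack(A),X.ravel(),rcond=1e-6)[0].reshape(4,3)
LO=np.array([-2.88,-.31,-1.54,.2,-1.41,.19,-2.57]);HI=np.array([2.88,2.03,1.56,2.42,4.55,2.02,2.57])
def FK(q): return fk(q,SG,OFF,L)
def ik(p,M,q0,w=0.003):
    f=lambda q:np.concatenate([(FK(q)[0]-p)*10,(FK(q)[1].inv()*M).as_rotvec()*2,w*(q-q0)])
    r=least_squares(f,np.clip(q0,LO+.02,HI-.02),bounds=(LO+.02,HI-.02));return r.x,np.linalg.norm(r.fun[:6])
def joints(q):
    M=R.identity();p=np.zeros(3);out=[];lk={1:0,3:1,5:2}
    for i in range(7):
        if i in lk:p=p+M.apply(L[lk[i]]);out.append(p)
        M=M*R.from_euler(S[i][0],SG[i]*(q[i]+OFF[i]))
    return np.round(out,3)
E
python3 - <<'E'
from fk import *
print(np.round(L,4).tolist(), np.abs(np.vstack([FK(q)[0] for q in Q])-X).max())
q=Q[-1];rng=np.random.default_rng(0)
# tool horizontal pointing azimuth a (tool z), tool x = +-down/up ; at cup grasp
for a in np.arange(-180,180,30):
    z=np.array([np.cos(np.radians(a)),np.sin(np.radians(a)),0])
    for up in(1,-1):
        x=np.array([0,0,up]);y=np.cross(z,x);M=R.from_matrix(np.c_[x,y,z])
        gp=np.array([.486,.0495,.07])+z*.019
        s=[]
        for k in range(10):
            q0=q if k==0 else rng.uniform(LO,HI)
            r=ik(gp,M,q0)
            if r[1]<.01: s.append(r[0])
        if s:
            b=min(s,key=lambda v:np.abs(v-q).sum());print(a,up,len(s),np.round(b,2),joints(b)[1:].tolist())
E
```

```text
[[0.0, -0.0148, 0.3464], [-0.0, -0.0117, 0.5057], [-0.0, -0.0004, 0.4707], [-0.0, 0.0, 0.3591]] 1.8318679906315083e-15
-120 1 5 [-0.6   1.33  0.13  1.26  0.53  2.    1.95] [[0.421, 0.253, 0.468], [0.656, 0.344, 0.07]]
-120 -1 6 [-0.6   1.33  0.13  1.26  0.53  2.   -1.19] [[0.421, 0.253, 0.468], [0.656, 0.344, 0.07]]
-90 1 6 [-0.47  1.26 -0.34  1.59  1.07  2.    1.67] [[0.443, 0.194, 0.496], [0.486, 0.39, 0.07]]
-90 -1 7 [-0.61  1.23 -0.14  1.6   0.96  1.87 -1.39] [[0.406, 0.253, 0.513], [0.486, 0.39, 0.07]]
-60 1 3 [-0.46  1.26 -0.46  1.95  1.46  2.    1.49] [[0.444, 0.192, 0.497], [0.316, 0.344, 0.07]]
-60 -1 8 [-0.52  1.24 -0.39  1.96  1.42  1.93 -1.65] [[0.428, 0.216, 0.509], [0.316, 0.344, 0.07]]
-30 1 1 [-0.94  1.26  0.    2.3   1.66  1.61  1.15] [[0.304, 0.375, 0.5], [0.191, 0.22, 0.07]]
-30 -1 4 [-0.56  1.3  -0.32  2.29  1.83  2.   -1.89] [[0.428, 0.237, 0.477], [0.191, 0.22, 0.07]]
30 1 1 [0.34 1.36 0.07 2.4  4.15 2.   2.04] [[0.458, -0.19, 0.452], [0.191, -0.121, 0.07]]
30 -1 4 [ 1.16  1.49 -0.49  2.38  4.43  1.16 -0.81] [[0.179, -0.472, 0.383], [0.191, -0.121, 0.07]]
60 1 6 [ 1.72  1.91 -1.11  2.08  0.21  0.58  0.38] [[-0.089, -0.465, 0.167], [0.316, -0.245, 0.07]]
60 -1 4 [ 1.19  1.34 -0.58  2.09 -1.11  0.96 -1.63] [[0.162, -0.467, 0.456], [0.316, -0.245, 0.07]]
90 1 4 [ 1.31  1.7  -1.1   1.72 -0.    1.14  0.49] [[0.109, -0.488, 0.27], [0.486, -0.291, 0.07]]
90 -1 2 [ 1.18  1.51 -0.89  1.72 -0.32  1.17 -2.38] [[0.172, -0.476, 0.368], [0.486, -0.291, 0.07]]
120 1 5 [ 0.95  1.67 -1.1   1.36  0.04  1.65  0.48] [[0.277, -0.42, 0.287], [0.656, -0.245, 0.07]]
120 -1 1 [ 0.65  1.37 -0.52  1.37 -0.45  1.73 -2.21] [[0.38, -0.321, 0.443], [0.656, -0.245, 0.07]]
```

```bash
cat > plan.py <<'E'
from fk import *
def tool_R(a,p,up):  # a azimuth deg, p pitch below horizontal deg
    a,p=np.radians([a,p]);z=np.array([np.cos(a)*np.cos(p),np.sin(a)*np.cos(p),-np.sin(p)])
    y=np.cross(z,[0,0,1]);y/=np.linalg.norm(y)
    if up>0:y=-y
    x=np.cross(y,z);return R.from_matrix(np.c_[x,y,z])   # x: up*(world up) roughly
def chain(q,poses):
    out=[];e=0;m=9
    for p,M in poses:
        q,r=ik(p,M,q,1e-3);e=max(e,r);m=min(m,np.min(np.r_[q-LO,HI-q]));out.append(q)
    return out,e,m
def seq(a,b,up,sgn,p=15,cup=(.486,.0495),pour=(.5495,-.2685),off=.03,zc=.075,zp=.205):
    M=tool_R(a,p,up);N=tool_R(b,p,up);c=np.array([*cup,zc]);P=[]
    at=lambda g,M,t=.022:(g+M.apply([0,0,t]),M)
    P+=[at(c,M,-.11),at(c,M,-.05),at(c,M),at(c+[0,0,.08],M),at(c+[0,0,.16],M)]
    # tilt direction of the mouth for rotation sgn about tool z
    u=R.from_rotvec(N.apply([0,0,1])*sgn*np.pi/2).apply([0,0,1]);u[2]=0;u/=np.linalg.norm(u)
    g=np.array([*pour,0.])-off*u;
    for f in(.33,.66,1): 
        w=R.from_rotvec([0,0,np.radians((b-a)*f)])*M; P.append(at((1-f)*(c+[0,0,.16])+f*(g+[0,0,zp+.03]),w))
    P.append(at(g+[0,0,zp],N))
    for phi in np.arange(20,141,20):P.append(at(g+[0,0,zp],N*R.from_rotvec([0,0,sgn*np.radians(phi)])))
    return P,u
if __name__=="__main__":
    rng=np.random.default_rng(1);q=Q[-1];res=[]
    for a in(-110,-90,-75,-60,-45):
      for b in(-110,-90,-75,-60):
        for up in(1,-1):
          for sgn in(1,-1):
            P,u=seq(a,b,up,sgn)
            for k in range(3):
                q0=q if k==0 else q+rng.normal(0,.5,7)
                o,e,m=chain(q0,P)
                if e<.02: res.append((m,a,b,up,sgn,np.round(u[:2],2),np.round(o[0],2).tolist(),np.round(o[2],2).tolist(),np.round(o[-1],2).tolist()));break
    for r in sorted(res,key=lambda r:-r[0])[:8]:print(r)
E
time timeout 500 python3 plan.py
```

```text
(np.float64(0.1636395896996954), -60, -90, 1, -1, array([0.97, 0.25]), [-0.6, 1.04, -0.6, 1.97, 1.22, 1.86, -1.56], [-0.43, 1.05, -0.48, 2.06, 1.43, 1.73, -1.55], [0.13, 0.76, -0.34, 2.0, 1.45, 1.59, 1.26])
(np.float64(0.1636395896996954), -60, -75, 1, -1, array([0.87, 0.49]), [-0.6, 1.04, -0.6, 1.97, 1.22, 1.86, -1.56], [-0.43, 1.05, -0.48, 2.06, 1.43, 1.73, -1.55], [0.02, 0.67, -0.17, 2.2, 1.66, 1.38, 1.17])
(np.float64(0.15601132416598862), -60, -110, 1, -1, array([ 1. , -0.1]), [-0.6, 1.04, -0.6, 1.97, 1.22, 1.86, -1.56], [-0.43, 1.05, -0.48, 2.06, 1.43, 1.73, -1.55], [0.25, 0.9, -0.49, 1.72, 1.27, 1.86, 1.28])
(np.float64(0.10751394857888696), -75, -110, 1, -1, array([ 1. , -0.1]), [-0.56, 1.08, -0.54, 1.73, 1.09, 1.91, -1.47], [-0.41, 1.07, -0.46, 1.88, 1.24, 1.77, -1.49], [0.25, 0.9, -0.49, 1.72, 1.27, 1.86, 1.28])
(np.float64(0.10751394857888696), -75, -90, 1, -1, array([0.97, 0.25]), [-0.56, 1.08, -0.54, 1.73, 1.09, 1.91, -1.47], [-0.41, 1.07, -0.46, 1.88, 1.24, 1.77, -1.49], [0.13, 0.76, -0.34, 2.0, 1.45, 1.59, 1.26])
(np.float64(0.10751394857888696), -75, -75, 1, -1, array([0.87, 0.49]), [-0.56, 1.08, -0.54, 1.73, 1.09, 1.91, -1.47], [-0.41, 1.07, -0.46, 1.88, 1.24, 1.77, -1.49], [0.02, 0.67, -0.17, 2.2, 1.66, 1.38, 1.17])
(np.float64(0.08858886094446339), -45, -110, 1, -1, array([ 1. , -0.1]), [-0.62, 1.03, -0.65, 2.21, 1.36, 1.84, -1.68], [-0.45, 1.05, -0.47, 2.24, 1.65, 1.72, -1.63], [0.25, 0.9, -0.49, 1.72, 1.27, 1.87, 1.28])
(np.float64(0.08858886094446339), -45, -90, 1, -1, array([0.97, 0.25]), [-0.62, 1.03, -0.65, 2.21, 1.36, 1.84, -1.68], [-0.45, 1.05, -0.47, 2.24, 1.65, 1.72, -1.63], [0.13, 0.76, -0.34, 2.0, 1.45, 1.59, 1.26])
real	5m6.332s
user	5m6.289s
sys	0m0.236s
```

```bash
cat >> h.py <<'E'
def rel(p,M):
    s=arm.get_state();M0=R.from_quat(s["orientation"]);print("rel",np.round(M0.inv().apply(np.array(p)-s["position"]),4).tolist(),np.round((M0.inv()*M).as_rotvec(),4).tolist())
E
cat > go.py <<'E'
import sys
from h import *
from plan import tool_R
# go.py x y z t a p [phi]: tool axis passes (x,y,z), TCP t beyond it
x,y,z,t,a,p=map(float,sys.argv[1:7]);M=tool_R(a,p,1)
if len(sys.argv)>7:M=M*R.from_rotvec([0,0,-np.radians(float(sys.argv[7]))])
log();rel(np.array([x,y,z])+M.apply([0,0,t]),M)
E
python3 - <<'E'
from h import *
from plan import *
M=tool_R(-65,15,1);th=np.linspace(0,2*np.pi,60)
sd=arm.camera("side");tp=arm.camera("top")
for n,im,box in(("side",sd,(310,370,190,255)),("top",tp,(295,345,230,285))):
    m=blobs(im,*BLU)[1];k=np.zeros_like(m);k[box[2]:box[3],box[0]:box[1]]=255;m&=k
    b=cv2.boundingRect(m)
    pts=np.array([proj(n,(.486+r*np.cos(t),.0494+r*np.sin(t),z)) for z,r in((.006,.029),(.106,.035)) for t in th])
    print(n,"seen",b[0],b[1],b[0]+b[2],b[1]+b[3],"model",pts.min(0),pts.max(0))
q=Q[-1];c=np.array([.486,.0495,.075])
P=[(np.array([.40,.25,.30]),M),(c+M.apply([0,0,-.09]),M)]
o,e,m=chain(q,P);print(np.round(o,2),e,m)
log();rel(*P[0])
E
```

```text
side seen 326 199 355 245 model [325.20649639 198.1452653 ] [355.41709902 245.65904733]
top seen 303 240 331 268 model [301.70200695 239.60943616] [332.30460266 270.34120418]
[[-0.85  0.71 -0.46  1.76  0.94  2.   -1.2 ]
 [-0.73  0.98 -0.36  1.92  1.11  1.69 -1.46]] 2.029851478441562e-06 0.020000111847179092
t 26.93 q [0.9065, -0.0267, -1.2306, 2.06, -0.0272, 1.0896, -0.9038] p [0.3818, 0.1176, 0.2757] o [0.8827, 0.4699, 0.0004, 0.0006] F [-0.2968, -0.6961, -0.1302] w 0.0851 g 0.0
rel [0.12, -0.0588, -0.0243] [-0.6683, -1.1843, -0.8734]
```

```bash
python3 steer.py '[[0.06,-0.03,-0.02,-0.08,-0.14,-0.1],[0.12,-0.06,-0.04,-0.16,-0.28,-0.2],[0.12,-0.06,-0.04,-0.33,-0.58,-0.43],[0.12,-0.06,-0.04,-0.33,-0.58,-0.43],[0.12,-0.06,-0.04,-0.33,-0.58,-0.43],[0.12,-0.06,-0.04,-0.33,-0.58,-0.43],[0.12,-0.06,-0.04,-0.33,-0.58,-0.43],[0.12,-0.06,-0.04,-0.33,-0.58,-0.43]]'
python3 go.py .486 .0495 .2 -.13 -65 15
```

```text
time_s: 27.6
position: [0.3995, 0.2536, 0.3128]
orientation: [0.737, 0.609, -0.16, 0.245]
contact_force: [-0.8, -0.4, -1.3]
gripper_width: 0.0852
gripper_force: 0.0
t 27.6 q [-0.1437, 0.568, -1.0891, 1.6722, 0.7167, 1.7962, -1.5536] p [0.3995, 0.2536, 0.3128] o [0.7373, 0.6089, -0.1604, 0.2449] F [-0.7567, -0.4026, -1.3304] w 0.0852 g 0.0
rel [-0.0247, 0.032, 0.1179] [-0.3773, -0.6653, -0.4792]
```

```bash
python3 steer.py '[[0,0.01,0.04,-0.05,-0.08,-0.06],[-0.01,0.02,0.07,-0.1,-0.17,-0.12],[-0.02,0.03,0.1,-0.15,-0.26,-0.18],[-0.025,0.032,0.118,-0.2,-0.35,-0.25],[-0.025,0.032,0.118,-0.377,-0.665,-0.479],[-0.025,0.032,0.118,-0.377,-0.665,-0.479],[-0.025,0.032,0.118,-0.377,-0.665,-0.479],[-0.025,0.032,0.118,-0.377,-0.665,-0.479],[-0.025,0.032,0.118,-0.377,-0.665,-0.479],[-0.025,0.032,0.118,-0.377,-0.665,-0.479]]'
python3 go.py .486 .0495 .075 -.10 -65 15
```

```text
time_s: 28.43
position: [0.4315, 0.1611, 0.2336]
orientation: [0.428, 0.669, -0.327, 0.513]
contact_force: [0.3, 0.2, 0.3]
gripper_width: 0.085
gripper_force: 0.0
t 28.43 q [-0.539, 0.8254, -0.7009, 1.9174, 1.1003, 1.9928, -1.3813] p [0.4315, 0.1611, 0.2336] o [0.4276, 0.6686, -0.3268, 0.5132] F [0.3266, 0.15, 0.3307] w 0.085 g 0.0
rel [0.121, 0.002, 0.0611] [-0.0015, -0.0008, -0.0024]
```

```bash
python3 steer.py '[[0.03,0,0,0,0,0],[0.06,0.001,0,0,0,0],[0.09,0.002,0.01,0,0,0],[0.121,0.002,0.03,0,0,0],[0.121,0.002,0.06,0,0,0],[0.121,0.002,0.06,0,0,0],[0.121,0.002,0.06,0,0,0]]'
python3 go.py .486 .0495 .075 .022 -65 15
```

```text
time_s: 29.02
position: [0.4459, 0.1355, 0.1026]
orientation: [0.43, 0.667, -0.328, 0.513]
contact_force: [-0.2, 1.1, 0.8]
gripper_width: 0.0855
gripper_force: 0.0
t 29.02 q [-0.5493, 1.054, -0.6001, 1.9002, 1.1981, 1.8826, -1.5335] p [0.4459, 0.1355, 0.1026] o [0.4303, 0.6668, -0.3275, 0.5128] F [-0.1552, 1.1001, 0.818] w 0.0855 g 0.0
rel [0.002, 0.0008, 0.1207] [-0.0067, -0.0006, -0.0065]
```

```bash
python3 steer.py '[[0.002,0.001,0.02,-0.006,0,-0.006],[0.002,0.001,0.04,-0.006,0,-0.006],[0.002,0.001,0.06,-0.006,0,-0.006],[0.002,0.001,0.06,-0.006,0,-0.006],[0.002,0.001,0.06,-0.006,0,-0.006]]'
python3 go.py .486 .0495 .075 .022 -65 15
python3 - <<'E'
from h import *
sd=arm.camera("side");tp=arm.camera("top")
cv2.imwrite("pics/c1.png",np.hstack([cv2.resize(sd[150:270,280:420],None,fx=2.8,fy=2.8),cv2.resize(tp[200:320,250:390],None,fx=2.8,fy=2.8)])[:,:,::-1])
E
```

```text
time_s: 29.43
position: [0.471, 0.0858, 0.0865]
orientation: [0.427, 0.67, -0.325, 0.514]
contact_force: [0.2, 0.8, -0.6]
gripper_width: 0.0853
gripper_force: 0.0
t 29.43 q [-0.4791, 1.0563, -0.5561, 1.9573, 1.2826, 1.8202, -1.5335] p [0.471, 0.0858, 0.0865] o [0.4268, 0.6695, -0.3251, 0.5137] F [0.2326, 0.8015, -0.6262] w 0.0853 g 0.0
rel [0.0009, -0.0019, 0.0629] [0.0025, -0.0022, -0.0026]
```

View pics/c1.png

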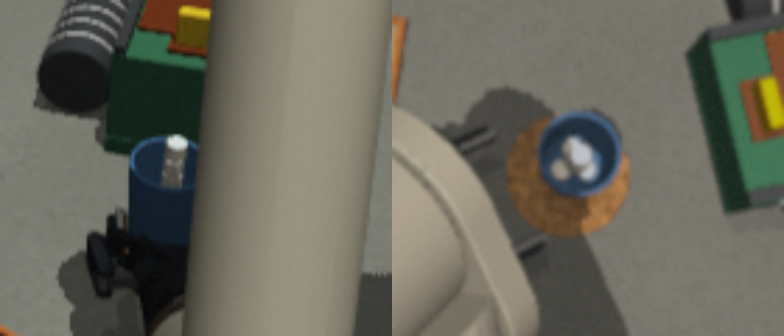

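The fingertips flank the line to the cup (crop at (490,135) and (545,240)) and their axis meets the cup centre (580,155). A column of pieces stands inside the cup, its top near the rim.

```bash
python3 steer.py '[[0,-0.001,0.015,0,0,0],[0,-0.001,0.03,0,0,0],[0,-0.001,0.045,0,0,0],[0,-0.001,0.056,0,0,0],[0,-0.001,0.061,0,0,0],[0,-0.001,0.061,0,0,0],[0,-0.001,0.061,0,0,0]]'
python3 go.py .486 .0495 .075 .022 -65 15
python3 steer.py '[[0,0,0,0,0,0],[0,0,0,0,0,0],[0,0,0,0,0,0],[0,0,0,0,0,0],[0,0,0,0,0,0]]' 0.05
python3 go.py .486 .0495 .075 .022 -65 15
```

```text
time_s: 30.12
position: [0.4946, 0.0322, 0.0702]
orientation: [0.425, 0.67, -0.325, 0.514]
contact_force: [-0.5, -0.4, 0.2]
gripper_width: 0.0847
gripper_force: 0.0
t 30.12 q [-0.4066, 1.0641, -0.5015, 2.0022, 1.3731, 1.7586, -1.5351] p [0.4946, 0.0322, 0.0702] o [0.4252, 0.6703, -0.3254, 0.5138] F [-0.4832, -0.4191, 0.2428] w 0.0847 g 0.0
rel [0.0003, -0.0005, 0.0021] [0.0045, -0.0014, 0.0003]
time_s: 30.53
position: [0.4948, 0.0335, 0.0706]
orientation: [0.425, 0.671, -0.325, 0.514]
contact_force: [-0.3, 3.2, 3.7]
gripper_width: 0.0645
gripper_force: 64.8
t 30.53 q [-0.4082, 1.0635, -0.5023, 2.0019, 1.3732, 1.7592, -1.535] p [0.4948, 0.0335, 0.0706] o [0.4248, 0.6706, -0.3245, 0.5143] F [-0.2702, 3.2482, 3.7122] w 0.0645 g 64.7896
rel [0.0004, -0.0012, 0.0033] [0.0067, -0.0016, -0.0]
```

```bash
python3 go.py .486 .0495 .28 .022 -65 15
python3 - <<'E'
from plan import *
P,u=seq(-65,-85,1,-1);print("u",u)
for b in(-85,-80): 
    N=tool_R(b,15,1)
    for phi in(90,110,130):
        print(b,phi,(R.from_rotvec(-N.apply([0,0,1])*np.radians(phi))).apply([0,0,1]).round(2))
E
```

```text
t 30.53 q [-0.4082, 1.0635, -0.5023, 2.0019, 1.3732, 1.7592, -1.535] p [0.4948, 0.0335, 0.0706] o [0.4248, 0.6706, -0.3245, 0.5143] F [-0.2702, 3.2482, 3.7122] w 0.0645 g 64.7896
rel [-0.1975, -0.0009, -0.0501] [0.0067, -0.0016, -0.0]
u [0.94257844 0.33398484 0.        ]
-85 90 [0.94 0.33 0.07]
-85 110 [ 0.87  0.41 -0.25]
-85 130 [ 0.7   0.47 -0.53]
-80 90 [0.91 0.41 0.07]
-80 110 [ 0.84  0.49 -0.25]
-80 130 [ 0.66  0.53 -0.53]
```

```bash
python3 steer.py '[[-0.015,0,-0.004,0,0,0],[-0.04,0,-0.01,0,0,0],[-0.07,0,-0.018,0,0,0],[-0.1,0,-0.025,0,0,0],[-0.13,0,-0.033,0,0,0],[-0.16,0,-0.041,0,0,0],[-0.185,0,-0.047,0,0,0],[-0.197,0,-0.05,0,0,0],[-0.197,0,-0.05,0,0,0]]'
python3 go.py .502 -.11 .28 .022 -82 15
python3 go.py .520 -.2736 .27 .022 -100 15
```

```text
time_s: 31.28
position: [0.4961, 0.0302, 0.2752]
orientation: [0.426, 0.67, -0.323, 0.514]
contact_force: [-0.7, 0.5, -3.9]
gripper_width: 0.0646
gripper_force: 66.3
t 31.28 q [-0.3159, 0.6326, -0.6314, 2.0796, 1.2595, 1.8206, -1.2137] p [0.4961, 0.0302, 0.2752] o [0.4263, 0.6702, -0.3233, 0.5144] F [-0.6901, 0.5299, -3.8852] w 0.0646 g 66.343
rel [-0.0386, -0.0609, 0.1445] [0.293, -0.0038, 0.0735]
t 31.28 q [-0.3159, 0.6326, -0.6314, 2.0796, 1.2595, 1.8206, -1.2137] p [0.4961, 0.0302, 0.2752] o [0.4263, 0.6702, -0.3233, 0.5144] F [-0.6901, 0.5299, -3.8852] w 0.0646 g 66.343
rel [-0.0692, -0.1205, 0.2944] [0.5962, -0.0046, 0.1554]
```

```bash
python3 steer.py '[[-0.005,-0.008,0.02,0.05,0,0.01],[-0.011,-0.018,0.044,0.1,0,0.025],[-0.017,-0.028,0.068,0.15,0,0.037],[-0.024,-0.038,0.092,0.2,-0.003,0.05],[-0.031,-0.049,0.117,0.245,-0.004,0.062],[-0.038,-0.06,0.144,0.293,-0.004,0.073],[-0.044,-0.07,0.168,0.345,-0.004,0.087],[-0.049,-0.08,0.192,0.395,-0.004,0.1],[-0.055,-0.09,0.217,0.445,-0.004,0.114],[-0.06,-0.1,0.242,0.495,-0.004,0.128],[-0.065,-0.11,0.27,0.545,-0.004,0.142],[-0.069,-0.12,0.29,0.596,-0.005,0.155],[-0.069,-0.12,0.29,0.596,-0.005,0.155],[-0.069,-0.12,0.29,0.596,-0.005,0.155]]'
python3 go.py .520 -.2736 .23 .022 -100 15
python3 - <<'E'
from h import *
tp=arm.camera("top");sd=arm.camera("side")
cv2.imwrite("pics/d1.png",np.hstack([cv2.resize(sd[60:220,290:440],None,fx=2.5,fy=2.5),cv2.resize(tp[150:310,345:505],None,fx=2.5,fy=2.5)])[:,:,::-1])
E
```

```text
time_s: 32.45
position: [0.5131, -0.2928, 0.2619]
orientation: [0.607, 0.509, -0.47, 0.39]
contact_force: [0.0, 0.3, -4.5]
gripper_width: 0.0648
gripper_force: 67.8
t 32.45 q [0.1325, 0.6964, -0.3407, 1.8705, 1.2903, 1.6972, -1.053] p [0.5131, -0.2928, 0.2619] o [0.6067, 0.5095, -0.4697, 0.3896] F [0.0222, 0.2671, -4.5254] w 0.0648 g 67.7907
rel [0.036, 0.0036, 0.0107] [-0.0051, 0.0037, 0.0047]
```

View pics/d1.png

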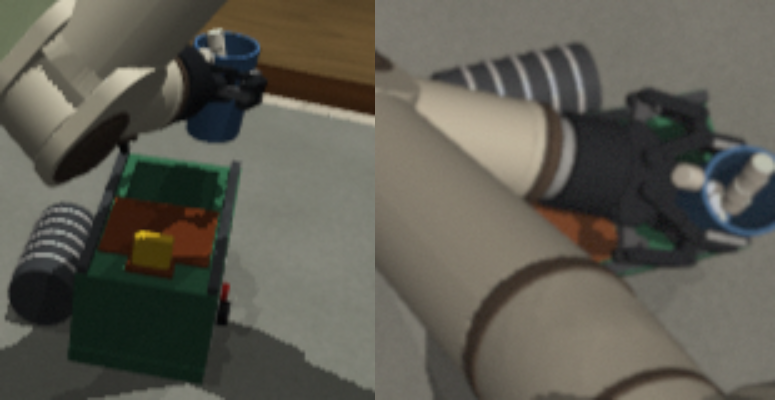

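```bash
python3 - <<'E'
from h import *
tp=arm.camera("top");sd=arm.camera("side")
f=lambda a,w:cv2.resize(a,w,interpolation=cv2.INTER_CUBIC)
cv2.imwrite("pics/d2.png",np.hstack([f(sd[65:125,355:405],(400,480)),f(tp[200:260,455:505],(400,480))])[:,:,::-1])
E
```

```text
(no output)
```

View pics/d2.png

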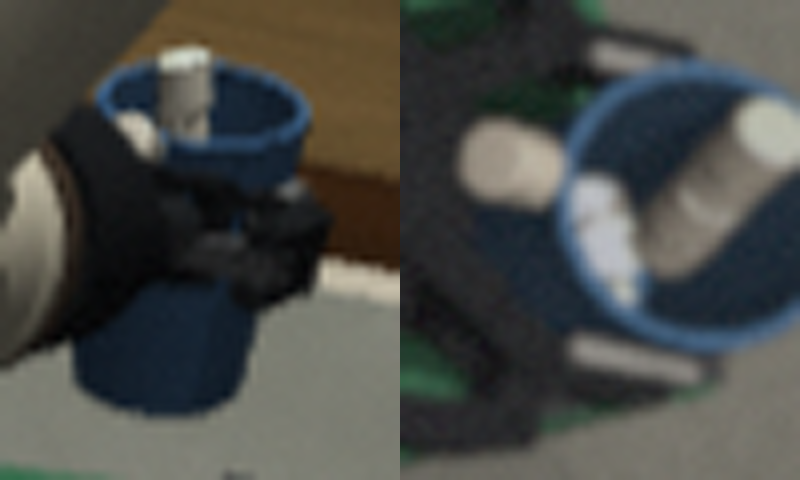

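The zoom shows one piece outside the cup, lodged between the palm and the cup rim: about (371.9,81.3) in the side view and (468.8,220.6) in the top view. The rest are inside, one of them sticking above the rim.

```bash
python3 - <<'E'
from h import *
p,e=tri((468.8,220.6),(371.9,81.3));s=arm.get_state();M=R.from_quat(s["orientation"])
print(p,e,"tool frame",M.inv().apply(p-s["position"]))
q,e=tri((455+370/8,200+130/8),(355+185/8,65+60/8));print("top stack",q,e,M.inv().apply(q-s["position"]))
print("cup axis in tool frame z=-.022; rim up at x~-.03; world up in tool",M.inv().apply([0,0,1]))
E
```

```text
[ 0.52454203 -0.22688582  0.30328079] 0.0011233032130455315 tool frame [-0.02252856 -0.00117492 -0.07136904]
top stack [ 0.52886489 -0.28893705  0.30351079] 0.006019756774830351 [-0.03828491  0.0136691  -0.01305534]
cup axis in tool frame z=-.022; rim up at x~-.03; world up in tool [-0.96665049 -0.00466551 -0.25605675]
```

```bash
python3 go.py .5245 -.2982 .225 .022 -100 15
```

```text
t 32.65 q [0.1289, 0.6936, -0.3446, 1.8717, 1.2909, 1.6985, -1.0525] p [0.5147, -0.2893, 0.2632] o [0.6054, 0.5114, -0.4678, 0.3913] F [0.3874, -0.4285, -3.8394] w 0.0645 g 67.782
rel [0.0352, 0.0113, 0.0386] [0.0018, 0.0029, 0.0053]
```

```bash
python3 steer.py '[[0.002,0.001,0.002,0,0,0],[0.006,0.002,0.006,0,0,0],[0.011,0.004,0.012,0,0,0],[0.017,0.006,0.019,0,0,0],[0.023,0.008,0.026,0,0,0],[0.029,0.01,0.032,0,0,0],[0.033,0.011,0.036,0,0,0],[0.035,0.011,0.038,0,0,0],[0.035,0.011,0.038,0,0,0]]'
python3 steer.py '[[0,0,0,0,0,-0.03],[0,0,0,0,0,-0.08],[0,0,0,0,0,-0.14],[0,0,0,0,0,-0.2],[0,0,0,0,0,-0.26],[0,0,0,0,0,-0.32],[0,0,0,0,0,-0.38],[0,0,0,0,0,-0.44],[0,0,0,0,0,-0.5],[0,0,0,0,0,-0.5]]'
python3 go.py .5245 -.2982 .225 .022 -100 15 50
python3 - <<'E'
from h import *
tp=arm.camera("top");sd=arm.camera("side")
f=lambda a,w:cv2.resize(a,w,interpolation=cv2.INTER_CUBIC)
cv2.imwrite("pics/e1.png",np.hstack([f(sd[60:180,330:430],(400,480)),f(tp[180:276,430:510],(400,480))])[:,:,::-1])
E
```

```text
time_s: 33.4
position: [0.5199, -0.3207, 0.22]
orientation: [0.606, 0.51, -0.469, 0.391]
contact_force: [-0.3, -0.1, -3.9]
gripper_width: 0.0646
gripper_force: 67.8
time_s: 34.23
position: [0.5207, -0.3199, 0.2213]
orientation: [0.461, 0.644, -0.551, 0.263]
contact_force: [0.9, -0.4, -4.3]
gripper_width: 0.0646
gripper_force: 67.9
t 34.23 q [0.1759, 0.7734, -0.3369, 1.8577, 1.3514, 1.6641, -0.5971] p [0.5207, -0.3199, 0.2213] o [0.4606, 0.6444, -0.5507, 0.2633] F [0.871, -0.364, -4.3244] w 0.0646 g 67.8651
rel [0.0019, 0.001, -0.0003] [-0.0026, 0.0032, -0.3684]
```

View pics/e1.png

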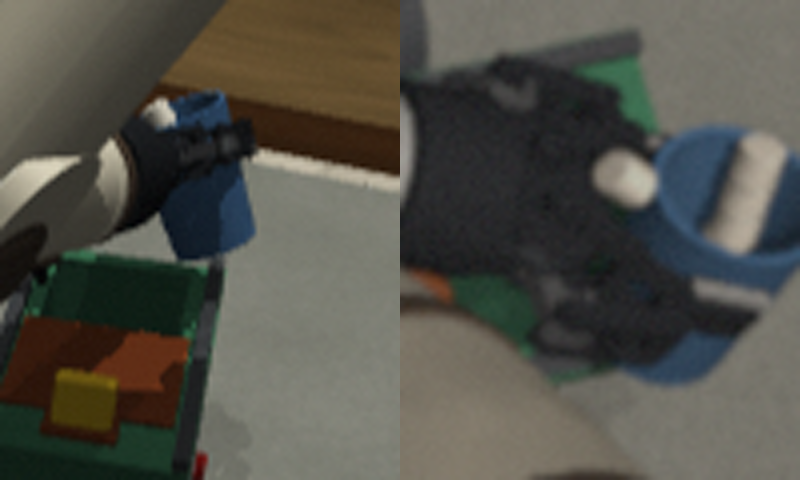

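The cup is tilted toward +x over the port, with the column still inside it and the stray piece still resting at the palm (crop (625,178)).

```bash
python3 steer.py '[[0,0,0,0,0,-0.07],[0,0,0,0,0,-0.14],[0,0,0,0,0,-0.21],[0,0,0,0,0,-0.28],[0,0,0,0,0,-0.35],[0,0,0,0,0,-0.42],[0,0,0,0,0,-0.49],[0,0,0,0,0,-0.56],[0,0,0,0,0,-0.63],[0,0,0,0,0,-0.7],[0,0,0,0,0,-0.7]]'
python3 go.py .5245 -.2982 .215 .022 -100 15 105
python3 - <<'E'
from h import *
tp=arm.camera("top");sd=arm.camera("side")
f=lambda a,w:cv2.resize(a,w,interpolation=cv2.INTER_CUBIC)
cv2.imwrite("pics/e2.png",np.hstack([f(sd[60:180,330:430],(400,480)),f(tp[180:276,430:510],(400,480))])[:,:,::-1])
E
```

```text
time_s: 35.25
position: [0.5206, -0.3201, 0.2211]
orientation: [0.212, 0.763, -0.608, 0.059]
contact_force: [-0.4, -0.4, -4.4]
gripper_width: 0.0647
gripper_force: 67.8
t 35.25 q [0.1999, 0.7797, -0.3681, 1.8569, 1.3641, 1.6828, 0.0986] p [0.5206, -0.3201, 0.2211] o [0.2122, 0.7631, -0.6076, 0.0587] F [-0.3797, -0.4383, -4.4021] w 0.0647 g 67.8135
rel [0.0041, 0.0109, 0.002] [-0.0043, -0.0001, -0.6294]
```

View pics/e2.png

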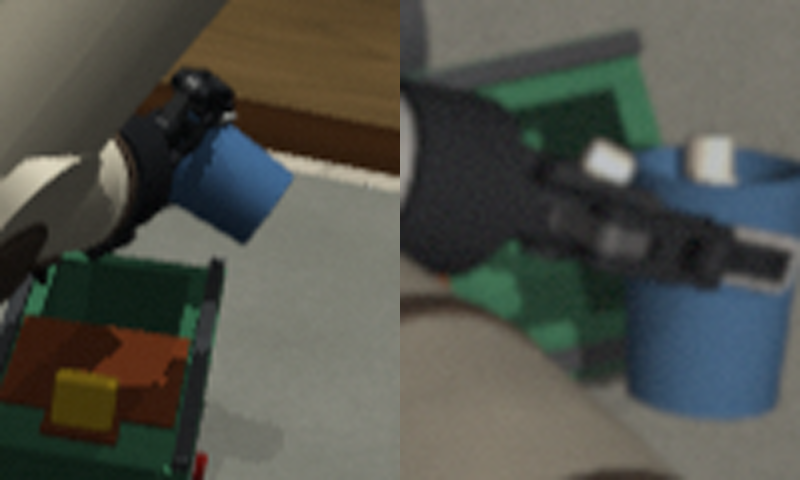

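```bash
python3 steer.py '[[0,0,0,0,0,-0.06],[0,0,0,0,0,-0.12],[0,0,0,0,0,-0.18],[0,0,0,0,0,-0.24],[0,0,0,0,0,-0.3],[0,0,0,0,0,-0.36],[0,0,0,0,0,-0.42],[0,0,0,0,0,-0.48],[0,0,0,0,0,-0.54],[0,0,0,0,0,-0.6],[0,0,0,0,0,-0.66],[0,0,0,0,0,-0.66],[0,0,0,0,0,-0.66]]'
python3 go.py .5245 -.2982 .215 .022 -100 15 140
python3 - <<'E'
from h import *
tp=arm.camera("top");sd=arm.camera("side")
f=lambda a,w:cv2.resize(a,w,interpolation=cv2.INTER_CUBIC)
cv2.imwrite("pics/e3.png",np.hstack([f(sd[60:180,330:430],(400,480)),f(tp[180:276,430:510],(400,480))])[:,:,::-1])
E
```

```text
time_s: 36.43
position: [0.5205, -0.3202, 0.221]
orientation: [-0.045, 0.791, -0.594, -0.14]
contact_force: [-1.0, 0.9, -3.2]
gripper_width: 0.0645
gripper_force: 67.7
t 36.43 q [0.2208, 0.7857, -0.3957, 1.8562, 1.3753, 1.6993, 0.7518] p [0.5205, -0.3202, 0.221] o [-0.0449, 0.7908, -0.5941, -0.1402] F [-1.0121, 0.8818, -3.1751] w 0.0645 g 67.7197
rel [-0.0034, 0.011, 0.0019] [-0.0033, -0.0027, -0.5844]
```

View pics/e3.png

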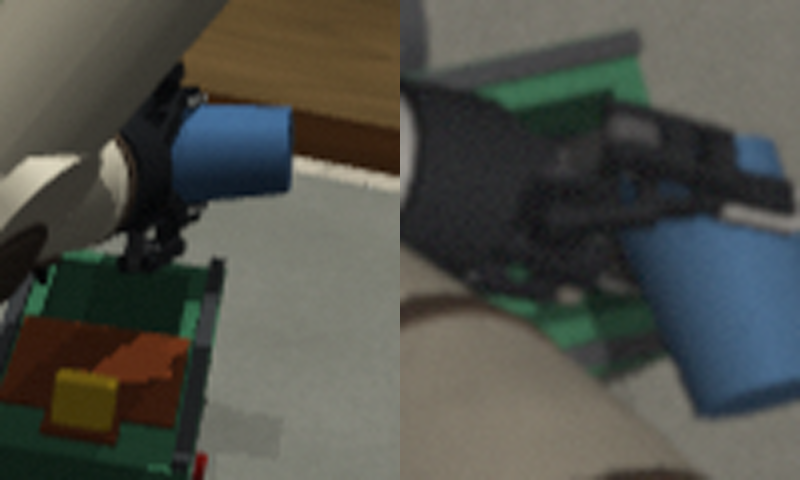

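Tilted past 100°, and the load has dropped by about 1.2 N, so most of the pieces have left. Something pale is still near the gripper at about (570,295) in the top crop.

```bash
python3 steer.py '[[0,0,0,0,0,-0.08],[0,0,0,0,0,-0.16],[0,0,0,0,0,-0.24],[0,0,0,0,0,-0.32],[0,0,0,0,0,-0.4],[0,0,0,0,0,-0.48],[0,0,0,0,0,-0.56],[0,0,0,0,0,-0.62],[0,0,0,0,0,-0.5],[0,0,0,0,0,-0.62],[0,0,0,0,0,-0.5],[0,0,0,0,0,-0.62],[0,0,0,0,0,-0.62],[0,0,0,0,0,-0.62]]'
python3 - <<'E'
from h import *
log()
for n,b in(("top",(380,520,170,290)),("side",(320,440,50,190))):
    im=arm.camera(n)
    print(n,[(np.round(c,1).tolist(),int(s[4])) for c,s in blobs(im,(0,0,115),(180,70,255),4)[0] if b[0]<c[0]<b[1] and b[2]<c[1]<b[3]])
E
```

```text
time_s: 37.7
position: [0.5205, -0.3203, 0.2212]
orientation: [-0.284, 0.739, -0.523, -0.315]
contact_force: [-0.7, 0.2, -3.4]
gripper_width: 0.0643
gripper_force: 67.7
t 37.7 q [0.2393, 0.791, -0.4202, 1.8555, 1.3856, 1.7147, 1.3711] p [0.5205, -0.3203, 0.2212] o [-0.2844, 0.7391, -0.523, -0.3152] F [-0.6876, 0.2269, -3.4384] w 0.0643 g 67.738
top [([425.3, 181.1], 65), ([429.0, 212.7], 84), ([480.5, 243.5], 8), ([446.9, 264.0], 1602), ([500.2, 265.2], 689), ([486.2, 280.9], 112)]
side [([371.3, 84.8], 6), ([358.2, 101.3], 58), ([364.5, 120.8], 85), ([327.2, 140.9], 31), ([321.6, 145.3], 14)]
```

```bash
python3 steer.py '[[0,0,0,0,0,0.12],[0,0,0,0,0,0.24],[0,0,0,0,0,0.36],[0,0,0,0,0,0.48],[0,0,0,0,0,0.6],[0,0,0,0,0,0.72],[0,0,0,0,0,0.84],[0,0,0,0,0,0.96],[0,0,0,0,0,1.08],[0,0,0,0,0,1.2],[0,0,0,0,0,1.32],[0,0,0,0,0,1.44],[0,0,0,0,0,1.56],[0,0,0,0,0,1.68],[0,0,0,0,0,1.8],[0,0,0,0,0,1.92],[0,0,0,0,0,2.04],[0,0,0,0,0,2.16],[0,0,0,0,0,2.28],[0,0,0,0,0,2.4]]'
python3 go.py .520 -.2736 .29 .022 -100 15
python3 - <<'E'
from h import *
tp=arm.camera("top");sd=arm.camera("side")
f=lambda a,w:cv2.resize(a,w,interpolation=cv2.INTER_CUBIC)
cv2.imwrite("pics/f1.png",np.hstack([f(sd[60:180,330:430],(400,480)),f(tp[180:276,430:510],(400,480))])[:,:,::-1])
E
```

```text
time_s: 39.47
position: [0.5205, -0.3201, 0.221]
orientation: [0.587, 0.531, -0.482, 0.374]
contact_force: [0.1, 0.5, -3.0]
gripper_width: 0.0645
gripper_force: 67.8
t 39.47 q [0.1613, 0.7705, -0.3172, 1.8585, 1.3437, 1.6527, -1.0247] p [0.5205, -0.3201, 0.221] o [0.5872, 0.5315, -0.4822, 0.3744] F [0.0622, 0.5293, -3.0382] w 0.0645 g 67.8429
rel [-0.0542, -0.0127, -0.0398] [-0.0006, 0.0043, 0.0753]
```

View pics/f1.png

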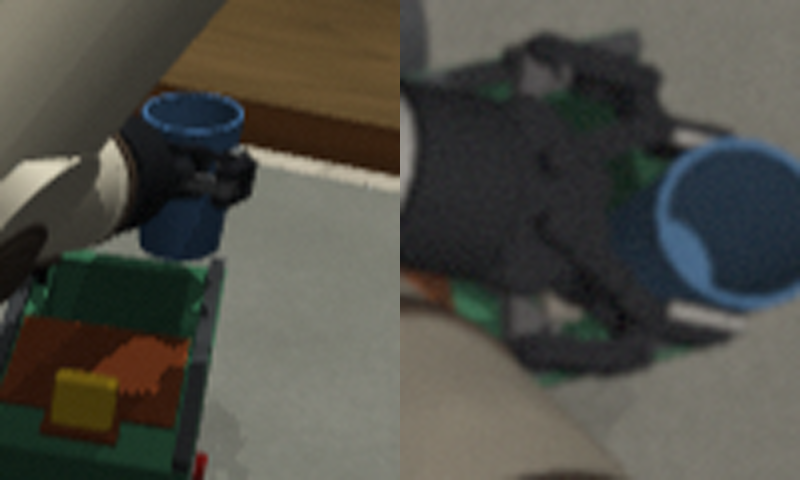

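The cup is empty and upright, and the palm is clear. Pale shapes are visible down inside the port at crop (565,305).

```bash
python3 steer.py '[[-0.02,-0.005,-0.015,0,0,0.03],[-0.04,-0.01,-0.03,0,0,0.06],[-0.054,-0.013,-0.04,0,0,0.075],[-0.054,-0.013,-0.04,0,0,0.075],[-0.054,-0.013,-0.04,0,0,0.075]]'
python3 - <<'E'
from h import *
tp=arm.camera("top");sd=arm.camera("side")
for n,im,b in(("top",tp,(280,345,230,300)),("side",sd,(305,375,215,265))):
    m=blobs(im,(8,80,60),(22,255,255))[1];k=np.zeros_like(m);k[b[2]:b[3],b[0]:b[1]]=255;m=cv2.morphologyEx(m&k,cv2.MORPH_CLOSE,np.ones((7,7)))
    c=max(cv2.findContours(m,0,1)[0],key=cv2.contourArea);e=cv2.fitEllipse(c);print(n,e,plane(n,e[0],.006),cv2.boundingRect(c))
    if n=="top":et=e
    else: print(tri(et[0],e[0]))
print([(np.round(c,1).tolist(),int(s[4])) for c,s in blobs(tp,*WHI)[0] if 250<c[0]<520 and 100<c[1]<330])
E
python3 go.py .486 -.11 .29 .022 -82 15
python3 go.py .4793 .0533 .29 .022 -65 15
```

```text
time_s: 39.98
position: [0.5168, -0.2942, 0.2846]
orientation: [0.605, 0.512, -0.469, 0.39]
contact_force: [-0.1, -0.5, -2.5]
gripper_width: 0.065
gripper_force: 67.9
top ((312.3799743652344, 262.1031188964844), (43.24717712402344, 43.934940338134766), 152.8273162841797) [0.47755965 0.05488603 0.006     ] (291, 240, 44, 45)
side ((339.375732421875, 240.77354431152344), (31.16374969482422, 43.438411712646484), 98.9277114868164) [0.4755855  0.05769608 0.006     ] (318, 225, 44, 33)
(array([0.47713619, 0.05456852, 0.0026737 ]), np.float64(0.0014007417468170711))
[([414.8, 180.3], 14), ([425.6, 181.4], 17), ([331.1, 181.6], 144), ([404.1, 180.9], 9), ([308.9, 191.2], 51), ([392.9, 199.3], 1307), ([315.1, 222.0], 86)]
t 40.08 q [0.139, 0.662, -0.3447, 1.8655, 1.2917, 1.7035, -1.0084] p [0.5159, -0.295, 0.2832] o [0.6044, 0.5119, -0.4701, 0.3895] F [-0.051, -0.1462, -2.1334] w 0.0645 g 67.9017
rel [0.0394, -0.0548, -0.1518] [-0.3051, 0.0026, -0.0703]
t 40.08 q [0.139, 0.662, -0.3447, 1.8655, 1.2917, 1.7035, -1.0084] p [0.5159, -0.295, 0.2832] o [0.6044, 0.5119, -0.4701, 0.3895] F [-0.051, -0.1462, -2.1334] w 0.0645 g 67.9017
rel [0.0811, -0.0839, -0.3089] [-0.5918, 0.001, -0.1467]
```

```bash
python3 steer.py '[[0.006,-0.008,-0.025,-0.05,0,-0.012],[0.013,-0.018,-0.05,-0.1,0,-0.024],[0.02,-0.028,-0.076,-0.15,0,-0.036],[0.026,-0.037,-0.1,-0.2,0,-0.048],[0.033,-0.046,-0.126,-0.25,0,-0.06],[0.039,-0.055,-0.152,-0.305,0.002,-0.07],[0.047,-0.061,-0.18,-0.355,0.002,-0.083],[0.054,-0.066,-0.207,-0.405,0.002,-0.096],[0.061,-0.071,-0.234,-0.455,0.002,-0.11],[0.069,-0.076,-0.26,-0.505,0.002,-0.123],[0.075,-0.08,-0.285,-0.55,0.002,-0.135],[0.081,-0.084,-0.309,-0.592,0.001,-0.147],[0.081,-0.084,-0.309,-0.592,0.001,-0.147],[0.081,-0.084,-0.309,-0.592,0.001,-0.147]]'
python3 go.py .4775 .0548 .11 .019 -65 15
```

```text
time_s: 41.25
position: [0.4886, 0.0356, 0.2838]
orientation: [0.425, 0.67, -0.327, 0.514]
contact_force: [-0.6, -0.6, -3.1]
gripper_width: 0.0646
gripper_force: 67.9
t 41.25 q [-0.3256, 0.6196, -0.6418, 2.0783, 1.2385, 1.8376, -1.2045] p [0.4886, 0.0356, 0.2838] o [0.4251, 0.6696, -0.3267, 0.5139] F [-0.6404, -0.596, -3.1032] w 0.0646 g 67.9374
rel [0.1737, -0.0018, 0.0425] [0.0024, 0.0006, 0.0012]
```

```bash
python3 steer.py '[[0.03,0,0.008,0,0,0],[0.06,0,0.016,0,0,0],[0.09,-0.001,0.022,0,0,0],[0.12,-0.001,0.03,0,0,0],[0.145,-0.002,0.036,0,0,0],[0.165,-0.002,0.041,0,0,0],[0.174,-0.002,0.0425,0,0,0],[0.174,-0.002,0.0425,0,0,0],[0.174,-0.002,0.0425,0,0,0],[0.174,-0.002,0.0425,0,0,0]]'
python3 go.py .4775 .0548 .076 .019 -65 15
```

```text
time_s: 42.08
position: [0.4861, 0.0372, 0.1072]
orientation: [0.427, 0.668, -0.326, 0.515]
contact_force: [-0.1, 1.3, -2.0]
gripper_width: 0.0648
gripper_force: 67.9
t 42.08 q [-0.4073, 0.9917, -0.5308, 2.0316, 1.3301, 1.7804, -1.5086] p [0.4861, 0.0372, 0.1072] o [0.4268, 0.668, -0.3265, 0.5148] F [-0.0773, 1.3231, -2.0219] w 0.0648 g 67.9049
rel [0.0352, -0.0004, 0.0081] [0.0008, 0.0021, -0.0031]
```

```bash
python3 steer.py '[[0.008,0,0.002,0,0.002,-0.003],[0.016,0,0.004,0,0.002,-0.003],[0.023,0,0.006,0,0.002,-0.003],[0.028,0,0.007,0,0.002,-0.003],[0.032,0,0.008,0,0.002,-0.003],[0.035,0,0.008,0,0.002,-0.003],[0.035,0,0.008,0,0.002,-0.003],[0.035,0,0.008,0,0.002,-0.003]]'
python3 go.py .4775 .0548 .0755 .019 -65 15
```

```text
time_s: 42.75
position: [0.4851, 0.0384, 0.0705]
orientation: [0.425, 0.669, -0.327, 0.514]
contact_force: [-1.1, 0.1, -0.9]
gripper_width: 0.0647
gripper_force: 67.8
t 42.75 q [-0.4224, 1.0674, -0.5087, 2.0038, 1.3512, 1.7671, -1.5478] p [0.4851, 0.0384, 0.0705] o [0.4255, 0.6694, -0.3273, 0.5135] F [-1.0556, 0.0808, -0.9007] w 0.0647 g 67.8486
rel [-0.0002, 0.0, 0.0003] [0.0009, 0.0005, 0.0014]
```

```bash
python3 steer.py '[[0.001,0,0,0,0,0],[0.002,0,0.0005,0,0,0],[0.002,0,0.0005,0,0,0]]'
python3 go.py .4775 .0548 .0755 .019 -65 15
```

```text
time_s: 43.0
position: [0.4853, 0.0382, 0.0704]
orientation: [0.425, 0.668, -0.328, 0.515]
contact_force: [-1.9, -0.2, 9.0]
gripper_width: 0.0646
gripper_force: 67.7
t 43.0 q [-0.4232, 1.0701, -0.5074, 2.0025, 1.3519, 1.7701, -1.5498] p [0.4853, 0.0382, 0.0704] o [0.4251, 0.6683, -0.3279, 0.5149] F [-1.907, -0.2433, 9.0208] w 0.0646 g 67.6948
rel [-0.0002, -0.0, -0.0001] [0.0008, 0.0043, 0.0007]
```

Seated (9 N up). Back the command off slightly, release, and withdraw along the tool axis.

```bash
python3 steer.py '[[-0.0015,0,0,0,0,0],[-0.0015,0,0,0,0,0],[-0.0015,0,0,0,0,0]]'
python3 steer.py '[[0,0,0,0,0,0],[0,0,0,0,0,0],[0,0,0,0,0,0],[0,0,0,0,0,0],[0,0,0,0,0,0]]' 0.085
python3 steer.py '[[0,0,-0.01,0,0,0],[0,0,-0.025,0,0,0],[0,0,-0.04,0,0,0],[0,0,-0.06,0,0,0],[0,0,-0.08,0,0,0],[0,0,-0.1,0,0,0],[0,0,-0.12,0,0,0],[-0.03,0,-0.13,0,0,0],[-0.07,0,-0.13,0,0,0],[-0.11,0,-0.13,0,0,0],[-0.15,0,-0.13,0,0,0],[-0.15,0,-0.13,0,0,0]]'
python3 - <<'E'
from h import *
log();th=np.linspace(0,2*np.pi,60)
for n,box in(("side",(300,380,190,260)),("top",(285,345,225,290))):
    im=arm.camera(n);m=blobs(im,*BLU)[1];k=np.zeros_like(m);k[box[2]:box[3],box[0]:box[1]]=255;m&=k
    b=cv2.boundingRect(m)
    pts=np.array([proj(n,(.4775+r*np.cos(t),.0548+r*np.sin(t),z)) for z,r in((.006,.029),(.106,.035)) for t in th])
    print(n,"seen",b[0],b[1],b[0]+b[2],b[1]+b[3],"model",pts.min(0).round(1),pts.max(0).round(1))
E
```

```text
time_s: 43.25
position: [0.4853, 0.0381, 0.0704]
orientation: [0.426, 0.669, -0.327, 0.514]
contact_force: [-2.4, -0.0, 5.6]
gripper_width: 0.0646
gripper_force: 67.8
time_s: 43.67
position: [0.4854, 0.0384, 0.0694]
orientation: [0.426, 0.67, -0.327, 0.513]
contact_force: [0.8, 0.0, 0.2]
gripper_width: 0.085
gripper_force: 0.0
time_s: 44.67
position: [0.4492, 0.1185, 0.2549]
orientation: [0.428, 0.668, -0.324, 0.516]
contact_force: [0.2, 0.4, -0.9]
gripper_width: 0.0851
gripper_force: 0.0
t 44.67 q [-0.474, 0.742, -0.6811, 1.9875, 1.1359, 1.9415, -1.3291] p [0.4492, 0.1185, 0.2549] o [0.4277, 0.6683, -0.3237, 0.5155] F [0.1687, 0.4069, -0.8659] w 0.0851 g 0.0
side seen 329 203 351 247 model [327.5 200.4] [358.1 248.2]
top seen 302 245 330 273 model [299.5 243.3] [330.1 274. ]
```

```bash
python3 - <<'E'
from h import *
rel([.45,.12,.32],R.from_quat([.9959,.0895,0,0]))
from plan import *
s=arm.get_state();o,e,m=chain(np.array(s["q"]),[([.45,.12,.32],R.from_quat([.9959,.0895,0,0])),([.519,-.096,.25],R.from_quat([.9959,.0895,0,0]))]);print(np.round(o,2),e,m)
E
```

```text
rel [-0.0674, 0.0023, -0.019] [1.175, 0.8993, 1.5307]
[[-0.01  0.06 -0.33  1.88  0.02  1.2  -1.73]
 [ 0.28  0.24 -0.17  1.84  0.05  1.06 -1.3 ]] 9.387644031689761e-07 0.3748428802718655
```

```bash
python3 steer.py '[[-0.03,0,-0.01,0,0,0],[-0.067,0,-0.02,0.05,0.04,0.07],[-0.067,0,-0.02,0.59,0.45,0.77],[-0.067,0,-0.02,0.59,0.45,0.77],[-0.067,0,-0.02,0.59,0.45,0.77],[-0.067,0,-0.02,0.59,0.45,0.77],[-0.067,0,-0.02,0.59,0.45,0.77],[-0.067,0,-0.02,0.59,0.45,0.77],[-0.067,0,-0.02,0.59,0.45,0.77],[-0.067,0,-0.02,0.59,0.45,0.77],[-0.067,0,-0.02,0.59,0.45,0.77]]' 0.05
python3 - <<'E'
from h import *
log();rel([.519,-.0955,.24],R.from_quat([.9959,.0895,0,0]))
E
```

```text
time_s: 45.68
position: [0.449, 0.1182, 0.3186]
orientation: [0.828, 0.435, -0.189, 0.297]
contact_force: [1.4, -0.6, -0.1]
gripper_width: 0.0498
gripper_force: 0.0
t 45.68 q [-0.1898, 0.4318, -0.6542, 1.7103, 0.6496, 1.7282, -1.5962] p [0.449, 0.1182, 0.3186] o [0.8285, 0.4354, -0.189, 0.2972] F [1.3846, -0.5852, -0.0939] w 0.0498 g 0.0
rel [-0.0467, 0.1275, 0.1957] [0.585, 0.4503, 0.7535]
```

```bash
python3 steer.py '[[-0.005,0.015,0,0.07,0.05,0.08],[-0.01,0.03,0.01,0.13,0.1,0.17],[-0.02,0.06,0.04,0.19,0.15,0.25],[-0.03,0.08,0.07,0.26,0.2,0.33],[-0.035,0.1,0.1,0.32,0.25,0.41],[-0.04,0.115,0.14,0.39,0.3,0.5],[-0.047,0.127,0.17,0.45,0.35,0.58],[-0.047,0.127,0.195,0.585,0.45,0.753],[-0.047,0.127,0.195,0.585,0.45,0.753],[-0.047,0.127,0.195,0.585,0.45,0.753],[-0.047,0.127,0.195,0.585,0.45,0.753],[-0.047,0.127,0.195,0.585,0.45,0.753]]'
python3 - <<'E'
from h import *
log();rel([.519,-.0955,.137],R.from_quat([.9959,.0895,0,0]))
im=arm.camera("top");c=[c for c,s in blobs(im,*BLU)[0] if 285<c[0]<345];print(c)
E
```

```text
time_s: 46.68
position: [0.5187, -0.0914, 0.2399]
orientation: [0.995, 0.096, -0.003, 0.001]
contact_force: [-0.9, -0.1, -0.1]
gripper_width: 0.0499
gripper_force: 0.0
t 46.68 q [0.5098, 0.2741, -0.4593, 1.8455, 0.142, 1.0587, -1.3828] p [0.5187, -0.0914, 0.2399] o [0.9953, 0.0964, -0.0028, 0.0012] F [-0.8747, -0.0545, -0.0911] w 0.0499 g 0.0
rel [0.0001, 0.0039, 0.103] [0.002, 0.0058, 0.0139]
[array([315.1835443 , 258.53955696])]
```

```bash
python3 steer.py '[[0,0.003,0.03,0.002,0,0.014],[0,0.003,0.06,0.002,0,0.014],[0,0.003,0.085,0.002,0,0.014],[0,0.003,0.1,0.002,0,0.014],[0,0.003,0.103,0.002,0,0.014],[0,0.003,0.103,0.002,0,0.014]]'
python3 steer.py '[[0,0,0,0,0,0],[0,0,0,0,0,0],[0,0,0,0,0,0],[0,0,0,0,0,0],[0,0,0,0,0,0],[0,0,0,0,0,0]]' 0.0
python3 steer.py '[[0,0.009,0,0,0,0],[0,0.018,0,0,0,0],[0,0.027,0,0,0,0],[0,0.036,0,0,0,0],[0,0.045,0,0,0,0],[0,0.054,0,0,0,0],[0,0.063,0,0,0,0],[0,0.072,0,0,0,0],[0,0.081,0,0,0,0],[0,0.09,0,0,0,0],[0,0.098,0,0,0,0],[0,0.105,0,0,0,0],[0,0.11,0,0,0,0],[0,0.115,0,0,0,0],[0,0.118,0,0,0,0],[0,0.118,0,0,0,0]]'
python3 -c "from h import *; log()"
```

```text
time_s: 47.23
position: [0.5186, -0.0948, 0.1367]
orientation: [0.996, 0.089, -0.003, -0.0]
contact_force: [0.6, -0.4, 1.6]
gripper_width: 0.0502
gripper_force: 0.0
time_s: 47.73
position: [0.5205, -0.0993, 0.1392]
orientation: [0.996, 0.086, 0.0, 0.002]
contact_force: [1.9, -4.9, 5.9]
gripper_width: 0.0128
gripper_force: 60.5
time_s: 49.07
position: [0.54, -0.2024, 0.1392]
orientation: [0.996, 0.09, -0.002, -0.006]
contact_force: [-6.3, 22.7, 16.7]
gripper_width: 0.0128
gripper_force: 61.9
t 49.07 q [0.6227, 0.4794, -0.3913, 1.8125, 0.2148, 0.9, -1.2556] p [0.54, -0.2024, 0.1392] o [0.996, 0.0896, -0.0018, -0.0055] F [-6.2689, 22.7099, 16.7148] w 0.0128 g 61.946
```

```bash
python3 steer.py '[[0,-0.004,0,0,0,0],[0,-0.007,0,0,0,0],[0,-0.007,0,0,0,0]]'
python3 steer.py '[[0,0,0,0,0,0],[0,0,0,0,0,0],[0,0,0,0,0,0],[0,0,0,0,0,0],[0,0,-0.03,0,0,0],[0,0,-0.06,0,0,0],[0,0,-0.1,0,0,0],[-0.03,0.02,-0.13,0,0,0],[-0.06,0.05,-0.15,0,0,0],[-0.09,0.09,-0.15,0,0,0],[-0.12,0.13,-0.15,0,0,0],[-0.15,0.17,-0.15,0,0,0],[-0.15,0.2,-0.15,0,0,0],[-0.15,0.2,-0.15,0,0,0]]' 0.05
python3 - <<'E'
from h import *
log();tp=arm.camera("top");sd=arm.camera("side")
for c,s in blobs(tp,*YEL)[0]:print("Y top",c)
for c,s in blobs(sd,*YEL)[0]:print("Y side",c)
f=lambda a,w:cv2.resize(a,w,interpolation=cv2.INTER_CUBIC)
cv2.imwrite("pics/g1.png",np.hstack([f(sd[80:340,200:430],(380,430)),f(tp[110:330,150:520],(420,250)) if 0 else f(tp[130:310,280:520],(420,430))])[:,:,::-1])
print([(np.round(c,1).tolist(),int(s[4])) for c,s in blobs(tp,*WHI)[0] if 30<c[0] and 100<c[1]])
E
```

```text
time_s: 49.32
position: [0.54, -0.2023, 0.1392]
orientation: [0.996, 0.088, 0.0, -0.001]
contact_force: [1.1, 7.6, 8.3]
gripper_width: 0.0128
gripper_force: 60.7
time_s: 50.48
position: [0.42, -0.4364, 0.2881]
orientation: [0.997, 0.082, -0.003, 0.002]
contact_force: [-0.5, -1.3, 0.4]
gripper_width: 0.0502
gripper_force: 0.0
t 50.48 q [0.9827, 0.3559, -0.2936, 1.6053, 0.1157, 1.1981, -0.7434] p [0.42, -0.4364, 0.2881] o [0.9967, 0.0816, -0.0029, 0.0019] F [-0.5196, -1.2661, 0.396] w 0.0502 g 0.0
Y top [432.27826087 226.19130435]
Y side [356.51111111 134.24444444]
[([415.5, 183.6], 23), ([425.9, 182.5], 18), ([405.5, 186.5], 25), ([395.2, 188.3], 23), ([384.8, 189.4], 20), ([329.9, 418.3], 14)]
```

View pics/g1.png

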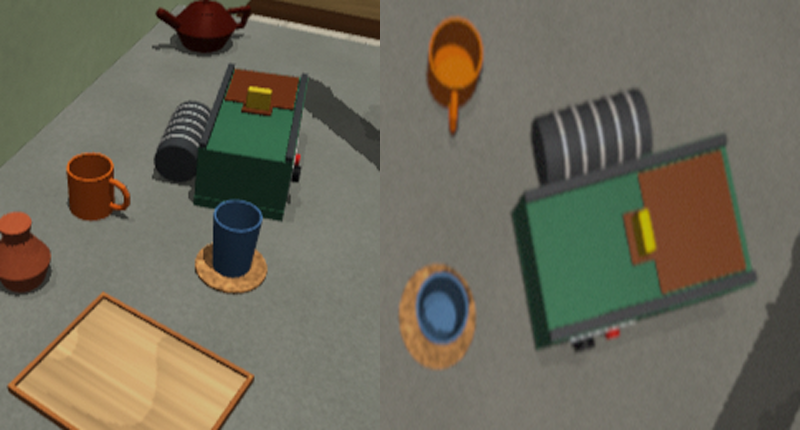

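The gate is shut: the handle is back at its starting pixels, (432,226) top and (356.5,134) side. The empty cup stands upright on the pad, the board is empty, no stray white pieces show anywhere, and the mug and vase are untouched.

```bash
python3 steer.py '[[0,0,0,0,0,0],[0,0,0,0,0,0]]'
python3 -c "
from plant import arm
print(arm.close_job())"
```

```text
time_s: 50.75
position: [0.4251, -0.4282, 0.2877]
orientation: [0.996, 0.086, -0.002, -0.0]
contact_force: [0.3, -0.0, -0.5]
gripper_width: 0.05
gripper_force: 0.0
the job is handed in; nothing more can be done
None
```

I handed the job in at about 51 s: the gate was worked twice and drawn open, the cup was poured through the port and stood empty on its pad, and the gate is shut; no stray pieces showed in the final pictures, though I couldn't count the pieces inside the mill.

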